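# Knock down, open and pull the filter of the bench dust hopper

### The job

Clean-out of the small dust hopper on the bench: tip the hopper back by its front handle to 40 degrees, hold it there for about a second so that the dust slides off the filter, and return it fully level with its flap still shut. Then swing the cover flap open all the way over, draw the hidden filter plate up out of its guides, and present it over the middle of the open tub: hanging upright, lengthwise with the tub, its lower edge roughly 5 cm above the rim. Finish while still holding the plate there, with the hopper level and its flap open, and without disturbing the tub or the other things on the bench.

Things in the scene. Friction and masses are not known exactly. Their poses are not given: they have to be found in the camera images.
- stand: dark steel stand fixed to the bench: base 140 x 170 mm, two upright cheeks (60 mm wide, 103 high) outside the hopper's +-y walls. Origin on the bench under the hopper's middle; z up; the hopper's front handle is on the -x side; y is parallel to the hopper's pivot axis, which lies 97 mm above the origin.
- hopper (a joint): tilt of the hopper (rad): 0 = level, on a stop; grows as the front handle rises and it tips back, to 0.95; 40 degrees is 0.70. Stiff pivot (about 4 N at the handle): it stays where left. The hopper is a grey metal box 120 (x) x 116 (y) x 90 mm, bottom 52, top edge 142 mm above the bench when level; walls 4, floor 5 mm.
- hopper_handle (a point): middle of the hopper's handle: round steel bar 12 mm thick, parallel to the stand's y, stems 76 mm apart, 45 mm out from the front wall; when level it lies 105 mm to -x of the pivot and 30 mm above it (127 mm above the bench). It goes round with the hopper; its axes are the stand's when level. The bar can turn between the fingers.
- flap (a joint): opening of the hopper's cover flap (rad): 0 = shut, lying on the hopper's top; pi/2 = upright; 2.3 = stop, fully open. It swings freely: it falls shut when let go below about 1.6 and falls open to the stop when let go beyond.
- flap_bow (a point): middle of the flap's bow handle: round steel bar 10 mm thick, parallel to the stand's x, stems 60 mm apart, 29 mm out beyond the flap's free edge on the hopper's -y side; when shut 148 mm to -y of the hinge line and 8 mm above it (150 mm above the bench). Turns with the flap; the bar can turn between the fingers.
- flap_hinge (a point): middle of the flap's hinge line, which runs along the hopper's top +y edge, parallel to the stand's x: 58 mm to +y of the pivot and 45.5 mm above it when level. The flap is 124 x 118 x 4 mm.
- filter_plate: hidden flat filter plate with aluminium frame, 102 mm wide (y), 58 high, 8 thick (x), 120 g; pull tab 44 mm wide, 8 thick rises 22 mm from the middle of its top (80 mm in all). Origin mid underside, z up to the tab. Stands loose on the hopper's floor across the middle, in guides (2 mm play), width along the stand's y, tab top 137 mm above the bench; 50 mm free before and behind it.
- catch_tub: the only open tub: shallow, rectangular, 171 mm long, 104 mm wide, rim 56 mm above the bench, loose. Origin in the middle of its underside; y along its length, z up.
- cork_block: bystander: wood-coloured sanding block 96 x 61 x 33 mm; origin mid underside. It and the tub may have changed places.
- mug: bystander: white mug, 82 mm across, 117 mm with its handle, 91 mm high; origin at the middle of the underside.
- sample_1: bystander: stone sample, 70 x 55 x 45 mm; origin mid underside.
- wedge_0: bystander: beech wedge 100 x 32 x 24 mm; origin mid underside.
Mind the look-alikes: they are no part of the job. There is more than one size of the stand; the job needs the larger.

How it is judged:
By the outcome, as a careful person would: the job done as asked, in the order asked, and still so for the second after the job is handed in, while the arm keeps its last pose, push and grip.
It also fails if it takes over 72 s, if anything falls off the work surface, if the arm or the gripper's body presses on something with over 40 N, if the wrist force passes 120 N, or if a joint passes its speed limit or range.

### The arm

A 6-joint arm with a two-finger parallel gripper is mounted at the origin on the work surface; the furniture and walls round the work are solid. World frame = base frame: x ahead of the robot, y to its left, z up, the work surface at z = 0. Lengths are in mm, angles in rad, forces in N, time in s.
With the tool pointing down it reaches from about 350 to 725 mm from the base axis. Payload 4.3 kg.
Tool frame: the origin (TCP) lies at the very end of the fingers, on their centre line; the grasp point (between the pads) lies 19 mm behind it; z points along the fingers, y is the direction in which the jaws open and shut (so a half turn about z gives the same grasp; the last joint's range is limited). The gripper opens to 85 mm and grips with 20 to 120 N. Pads are 22 mm wide; open, the fingers measure 114 mm over their backs; the gripper's body (76 mm by 85 mm) begins 54 mm behind the grasp point. The pads swing forward as they close: fully open they stand 13 mm farther back than shut.
Start: joints at [-1.348, 0.377, 0.081, 1.274, 0, 1.46], TCP at [187.859, -543.485, 231.329] pointing down, gripper open.
Joint ranges: [-2.72, 2.72], [-0.84, 1.66], [-1.02, 1.22], [-1.77, 2.12], [-1.37, 1.28], [-3.14, 3.14]. Speed limits (rad/s): [2.57, 2.57, 3.14, 3.14, 3.14, 3.14].

### API

Orientations are given as [roll, pitch, yaw] about the fixed x, y, z axes, in that order (R = Rz(yaw) Ry(pitch) Rx(roll)).
In Python, from plant import bot gives the robot as it stands. The module is installed in compiled form; this text tells all that it offers.
- The arm moves only by the tool move_arm, never from a script. Its argument "rows" is a list of rows, each an object of numbers: "dx", "dy", "dz": the shift along the tool's x, y, z in m; "wx", "wy", "wz": the turn, a rotation vector about the tool's x, y, z in rad; "fingers": the opening in per cent of the stroke, from 0 (shut) to 100 (fully open). In form: [{"dx": .., "dy": .., "dz": .., "wx": .., "wy": .., "wz": .., "fingers": ..}, ...]. A call has 1 to 10 rows; each row is the pose to reach, as a shift and turn from the pose commanded when the call began, along the tool's axes at that moment; what a row does not reach only later rows make up. A row lasts 1/12 s, in which the tool goes at most 41.7 mm and 7.16 degrees, less where a joint would pass 70% of its speed; a pose out of reach is approached as far as the arm can. A call with a gripper value outside its range is refused whole. The fingers move at their own pace and stop on an object; "newtons" is the grip in N (left out, the last holds). Time passes only in rows, so rows that repeat a pose let the fingers close. It gives the time, the measured TCP pose, the force and the opening at its end, in the units of the state.
- bot.observe(): the state, without advancing time (a new reading comes with each control period).
- bot.get_image(name): name is "scene" or "top" or "wrist"; returns a dict with "img" (480x640x3 uint8, red, green, blue), "fovy" (degrees; the focal length in pixels is half the picture's height over the tangent of half this angle, whatever the lens; pixels are square), "cx", "cy" (the principal point, pixels), "R" (3x3) and "t" (3): a world point X has camera coordinates R X + t. Camera axes: x right, y down, z forward; pixel columns grow to the right and rows downward; lengths in mm; the calibration is good to about 2 mm. A picture is of the moment at which its call begins. There is no depth.
- bot.close_job(): hands the job in, once; it reports no verdict.
Trained networks look in a picture, given as the dict that the camera call returned (one of the last four; its "shot" number tells which), for a name from the list of things; names that differ only in an ending like _2 or _b are one class to them, and where a whole thing is asked for, a point or a joint stands for the part that bears it (a point fixed in the world has none). Each returns a list of dicts, best first, with "conf" (0 to 1); they miss things now and then, are a little off and sometimes report something else, mostly with a low value. They report only what shows in the picture. A call takes as long as a camera call. They do not tell look-alikes from the thing itself.
- bot.outline_of(target, picture): "pixels" (480x640 bool, what is visible of it) and "point" ([row, column] in pixels, amid what is visible of it).
- bot.place_of(target, picture): "point" ([row, column] in pixels: a listed point, or the origin of a listed thing).
The state is a dict: "t": time; "joints": joint angles; "dq": joint speeds; "effort": joint torques, N m; "position": TCP position; "tool_rot": TCP orientation; "ft_force": force on the tool from outside, world axes, zero at the start; "wrist_torque": the same for the moment, N m; "grip_width": finger opening in mm.
Only numpy, scipy, OpenCV 4.12 (cv2) and the standard library are available. Lean on these libraries where they do the work, as an engineer would, in place of code of your own. Each camera call takes 0.05 s, during which the arm holds its last target.

## Working session

There is one attempt and no reset: what is moved stays moved. The work goes in short steps, Python scripts to look and compute and a tool call to move; the robot and the scene stay as the last step left them, time stands still between calls to the robot, and variables do not carry over. Pictures are saved under pics/ and viewed, and the job is handed in when it is done.

Besides the shell and the picture viewer there is one more tool, called after "Call:" by a JSON object that holds its "method" and its "body", one argument or row to a line. move_arm: Moves the arm, as the interface text tells. Its arguments: {"type":"object","properties":{"rows":{"type":"array"},"newtons":{"type":"number"}},"required":["rows"]}

```bash
mkdir -p pics; ls; python3 - <<'E'
from plant import bot
import cv2
print(bot.observe())
for n in ["scene","top","wrist"]:
    p=bot.get_image(n); cv2.imwrite(f"pics/a_{n}.png",p["img"][:,:,::-1])
    print(n,p["fovy"],p["cx"],p["cy"],p["R"],p["t"],p["shot"])
    for k in ["stand","hopper","hopper_handle","flap_bow","flap_hinge","catch_tub","cork_block","mug","sample_1","wedge_0"]:
        try:
            print(k,[(round(d["conf"],2),[round(v) for v in d["point"]]) for d in bot.place_of(k,p)][:4])
        except Exception as e: print(k,e)
E
```

```text
pics
{'t': 0.0, 'joints': array([-1.34830459e+00,  3.78044220e-01,  7.96176239e-02,  1.27437431e+00,
        2.45794056e-05,  1.46050777e+00]), 'dq': array([ 8.36855502e-05, -3.99681736e-04, -5.78945091e-04,  1.55616175e-04,
        7.96333585e-04, -2.96100489e-04]), 'effort': array([-1.23772361e-04, -4.63603163e+01,  2.69876969e+01,  2.07567704e-02,
       -3.65944970e-05, -2.05782953e-06]), 'position': array([ 187.71181294, -542.81184865,  230.36840798]), 'tool_rot': array([-3.13960296e+00, -2.45063697e-04,  3.32780029e-01]), 'ft_force': array([-0.736537  ,  0.6326063 ,  0.18930504]), 'wrist_torque': array([0.06364746, 0.01257257, 0.02341145]), 'grip_width': 85.18547757174107}
scene 47.90615820171293 312.3383646211551 240.06456125932652 [[-0.54961078 -0.83539287  0.00683696]
 [-0.52071347  0.33615841 -0.7847643 ]
 [ 0.6532882  -0.43487502 -0.61975661]] [ 299.95822897  279.34346687 1182.34089374] 1
stand [(0.62, [376, 287])]
hopper it knows: catch_tub, cork_block, filter_plate, flap_bow, flap_hinge, hopper_handle, mug, sample, stand, wedge
hopper_handle [(0.74, [378, 297]), (0.67, [
[... 930 characters left out ...]
7, [184, 266])]
flap_hinge [(0.62, [326, 222]), (0.59, [178, 243])]
catch_tub [(0.72, [250, 443])]
cork_block [(0.82, [238, 363])]
mug [(0.86, [269, 246])]
sample_1 [(0.97, [240, 189])]
wedge_0 [(0.95, [259, 310])]
wrist 62.89805045459083 313.2964370360094 237.6799146464625 [[ 3.26221762e-01 -9.45293240e-01  2.27760760e-04]
 [-9.01833221e-01 -3.11151425e-01  2.99802657e-01]
 [-2.83330557e-01 -9.80075531e-02 -9.54001213e-01]] [-575.23970745  -37.46437169  379.18924463] 3
stand []
hopper it knows: catch_tub, cork_block, filter_plate, flap_bow, flap_hinge, hopper_handle, mug, sample, stand, wedge
hopper_handle []
flap_bow []
flap_hinge []
catch_tub []
cork_block []
mug []
sample_1 []
wedge_0 []
```

View pics/a_scene.png

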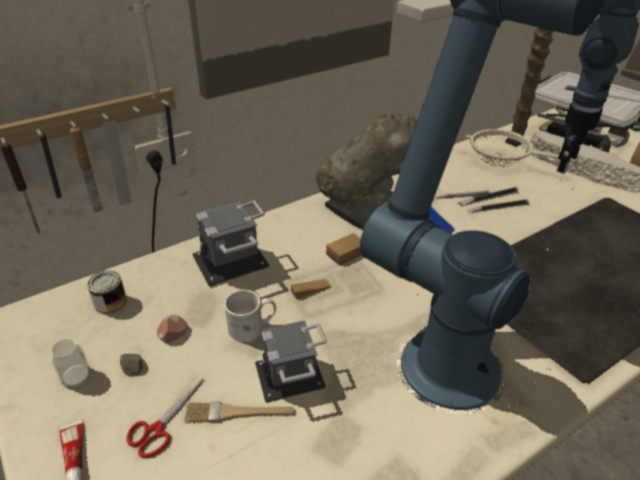

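View pics/a_top.png

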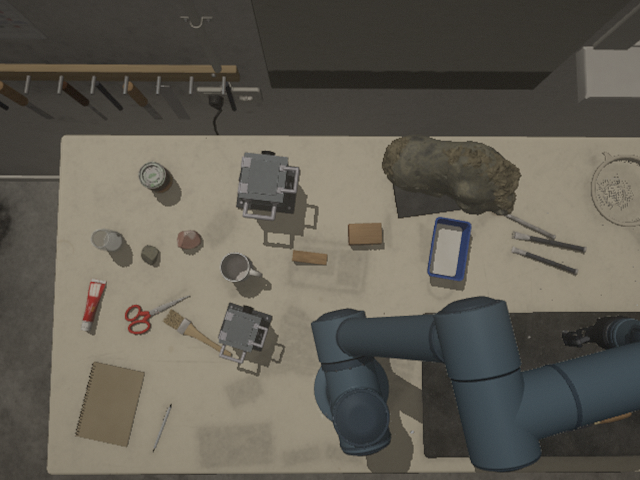

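The pictures show two hoppers: the larger at top-view (186,269) and a smaller one at (325,247). The blue open tub is at (250,443), with its length roughly along world x. Next I'll measure poses.

```bash
cat > h.py <<'E'
from plant import bot
import cv2, numpy as np
np.set_printoptions(precision=2,suppress=True)
def K(p):
    f=240/np.tan(np.radians(p["fovy"])/2); return f
def ray(p,px):
    f=K(p); R=np.array(p["R"]);t=np.array(p["t"])
    d=R.T@np.array([(px[1]-p["cx"])/f,(px[0]-p["cy"])/f,1.0]); return -R.T@t,d/np.linalg.norm(d)
def onz(p,px,z):
    c,d=ray(p,px); return c+d*(z-c[2])/d[2]
def proj(p,X):
    c=np.array(p["R"])@np.array(X,float)+np.array(p["t"]); f=K(p); return np.array([p["cy"]+f*c[1]/c[2],p["cx"]+f*c[0]/c[2]])
def tri(ps,pxs):
    A=np.zeros((3,3));b=np.zeros(3)
    for p,x in zip(ps,pxs):
        c,d=ray(p,x);M=np.eye(3)-np.outer(d,d);A+=M;b+=M@c
    return np.linalg.solve(A,b)
def crop(p,r0,r1,c0,c1,s,name,pts=[]):
    im=p["img"][:,:,::-1].copy()
    im=cv2.resize(im[r0:r1,c0:c1],None,fx=s,fy=s,interpolation=cv2.INTER_CUBIC)
    for q in pts: cv2.circle(im,(int((q[1]-c0+.5)*s),int((q[0]-r0+.5)*s)),3,(0,0,255),1)
    cv2.imwrite("pics/"+name,im)
E
python3 - <<'E'
from h import *
t=bot.get_image("top"); s=bot.get_image("scene")
for n,p in(("top",t),("scene",s)):
  for k,z in [("hopper_handle",127),("flap_bow",150),("flap_hinge",142.5),("stand",0),("catch_tub",0),("cork_block",0),("mug",0),("sample_1",0),("wedge_0",0)]:
    print(n,k,[(round(d["conf"],2),np.round(d["point"],1),onz(p,d["point"],z)[:2]) for d in bot.place_of(k,p)[:3]])
o=[d for d in bot.outline_of("catch_tub",t)]
for d in o:
    m=d["pixels"].astype(np.uint8); ys,xs=np.nonzero(m); pts=np.array([onz(t,(y,x),56)[:2] for y,x in zip(ys,xs)],np.float32)
    print(d["conf"],d["point"],cv2.minAreaRect(pts))
crop(t,130,230,220,320,6,"b1.png"); crop(s,190,290,180,300,6,"b2.png")
E
```

```text
top hopper_handle [(0.92, array([214.9, 258.1]), array([478.95, 254.76])), (0.84, array([358.1, 230.4]), array([101.07, 323.61])), (0.66, array([234.5, 362.9]), array([426.23, -26.03]))]
top flap_bow [(0.98, array([338.1, 265. ]), array([154.9, 231.3])), (0.74, array([183. , 297.2]), array([561.1 , 149.42]))]
top flap_hinge [(0.93, array([173.7, 243.7]), array([587.5 , 292.34])), (0.86, array([324.2, 222.1]), array([190.17, 343.78]))]
top stand [(0.92, array([326.6, 246.3]), array([172.59, 300.27])), (0.65, array([183.9, 269.8]), array([588.48, 235.89]))]
top catch_tub [(0.91, array([252.8, 447.1]), array([ 385.08, -283.72]))]
top cork_block [(0.59, array([234. , 364.3]), array([440.31, -41.57]))]
top mug []
top sample_1 [(0.62, array([242.2, 187. ]), array([416.21, 475.25])), (0.42, array([215.1, 259.1]), array([495.86, 266.49]))]
top wedge_0 [(0.8, array([257.8, 307.8]), array([370.61, 123.73]))]
scene hopper_handle [(0.91, array([247.2, 244.2]), array([471.37, 246.89])), (0.58, array([377.9, 297.3]), array([ 75.45, 343.9 ]))]
scene flap_bow [(0.97, array([208.6, 258.6]), array([56
[... 213 characters left out ...]
ay([252.7, 343.3]), array([309.75,  69.58]))]
scene stand [(0.72, array([374.3, 288.9]), array([176.31, 303.6 ])), (0.64, array([262.4, 228.7]), array([580.31, 246.76]))]
scene catch_tub [(0.65, array([233.8, 419.4]), array([ 396.02, -271.33]))]
scene cork_block [(0.75, array([250.6, 342.7]), array([454.27, -40.49]))]
scene mug [(0.62, array([328.4, 254.5]), array([333.3 , 302.36]))]
scene sample_1 [(0.91, array([333.5, 174.7]), array([420.14, 465.24]))]
scene wedge_0 [(0.75, array([289.6, 308.9]), array([374.25, 123.3 ])), (0.4, array([223.8, 203.7]), array([777.16, 230.46]))]
0.9 [250.2, 449.3] ((392.3974304199219, -274.2965393066406), (109.51422119140625, 169.1492919921875), 78.947265625)
```

View pics/b1.png

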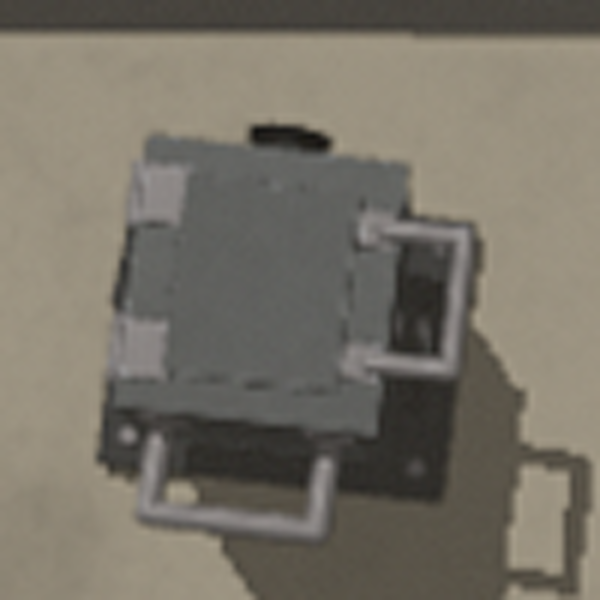

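View pics/b2.png

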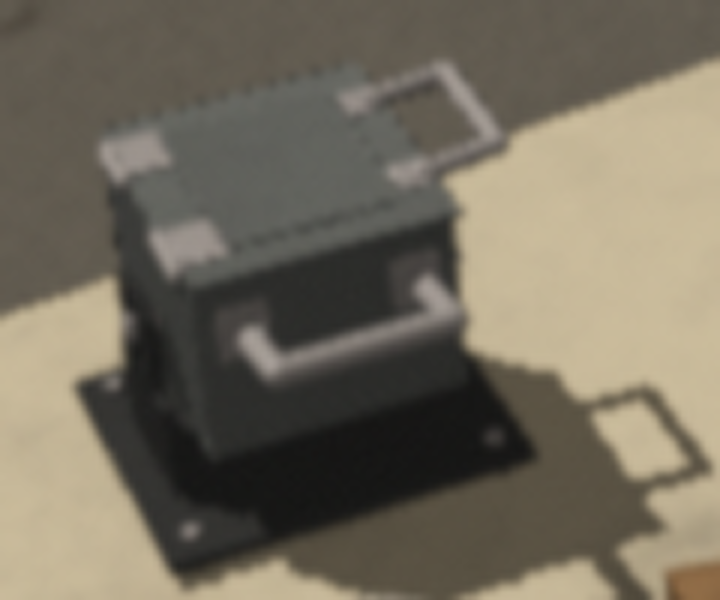

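```bash
cat > fit.py <<'E'
from h import *
from scipy.optimize import least_squares
t=bot.get_image("top"); s=bot.get_image("scene")
T=lambda x,y:(130+y/6-.5,220+x/6-.5)
S=lambda x,y:(190+y/6-.5,180+x/6-.5)
# crop px (col,row) -> stand point
obs=[(t,T(465,235),(30,-90,150)),(t,T(450,370),(-30,-90,150)),
(t,T(147,135),(62,57,146)),(t,T(410,165),(62,-61,146)),(t,T(378,435),(-62,-61,146)),(t,T(112,400),(-62,57,146)),
(t,T(148,518),(-105,38,127)),(t,T(320,530),(-105,-38,127)),
(s,S(275,365),(-105,38,127)),(s,S(455,318),(-105,-38,127)),(s,S(443,68),(30,-90,150)),(s,S(497,143),(-30,-90,150)),
(s,S(105,135),(62,57,146)),(s,S(185,283),(-62,57,146)),(s,S(458,208),(-62,-61,146))]
def W(v,P): 
    c,n=np.cos(v[2]),np.sin(v[2]); return np.array([v[0]+c*P[0]-n*P[1],v[1]+n*P[0]+c*P[1],P[2]])
def res(v): return np.concatenate([proj(p,W(v,P))-q for p,q,P in obs])
for sel in ("all","top","scene"):
    o=obs; 
    def r(v): return np.concatenate([proj(p,W(v,P))-q for p,q,P in obs if sel=="all" or (sel=="top")==(p is t)])
    f=least_squares(r,[580,240,0],x_scale=[100,100,1]); print(sel,f.x,np.sqrt(np.mean(f.fun**2)))
    if sel=="all": print(f.fun.reshape(-1,2)); v=f.x
for n,P in (("handle",(-105,0,127)),("bow",(0,-90,150)),("hinge",(0,58,142.5))): print(n,W(v,P))
E
python3 fit.py
```

```text
all [580.02 242.39  -0.11] 0.6772370626922365
[[ 0.02  0.19]
 [-0.31  0.05]
 [-0.95 -0.1 ]
 [-0.93  0.01]
 [-0.26 -0.17]
 [ 0.54 -0.11]
 [-1.33  0.  ]
 [-0.13 -0.46]
 [ 1.42  0.35]
 [ 0.44 -0.05]
 [ 0.95  0.43]
 [ 0.39  0.29]
 [-0.94 -1.09]
 [ 1.05  1.07]
 [ 0.57  1.07]]
top [578.82 242.3   -0.11] 0.4153437803889148
scene [582.67 241.76  -0.12] 0.6687293993322909
handle [475.7  254.28 127.  ]
bow [569.84 152.97 150.  ]
hinge [586.59 300.02 142.5 ]
```

```bash
cat > plan.py <<'E'
import sys,json,os,numpy as np
from scipy.spatial.transform import Rotation as Ro
F="cmd.json"
def load():
    if os.path.exists(F):
        d=json.load(open(F)); return np.array(d["p"]),Ro.from_quat(d["q"])
    return np.array([187.859,-543.485,231.329]),Ro.from_euler("xyz",[np.pi,0,0.3336])
def save(p,R): json.dump({"p":list(p),"q":list(R.as_quat())},open(F,"w"))
def plan(targets):
    """targets: list of (pos mm, Rotation); all relative to the start of the call"""
    p0,R0=load()
    for P,R in targets:
        d=np.round(R0.inv().apply(np.array(P,float)-p0)/1000,4); w=np.round((R0.inv()*R).as_rotvec(),3)
        print(dict(zip(["dx","dy","dz","wx","wy","wz"],[float(v) for v in np.r_[d,w]])),"dist",round(np.linalg.norm(d)*1000),"ang",round(np.degrees(np.linalg.norm(w)),1))
    save(p0+R0.apply(d*1000),R0*Ro.from_rotvec(w))
def down(yaw): return Ro.from_euler("xyz",[np.pi,0,yaw])
if __name__=="__main__":
    x,y,z,yaw=map(float,sys.argv[1:5]); plan([((x,y,z),down(yaw))])
E
python3 plan.py 350 -330 330 0.7; python3 fit.py | grep all; python3 -c "
from h import *
exec(open('fit.py').read().replace('print','(lambda *a:0)'));print([float(round(q,4)) for q in v])"
```

```text
{'dx': 0.2231, 'dy': -0.1486, 'dz': -0.0987, 'wx': -0.0, 'wy': 0.0, 'wz': -0.366} dist 286 ang 21.0
all [580.02 242.39  -0.11] 0.6772370626922365
[580.0239, 242.3916, -0.1134]
```

Call:
{"method": "move_arm", "body": {
  "rows": [
    {"dx":0.2231,"dy":-0.1486,"dz":-0.0987,"wz":-0.366,"fingers":45},
    {"dx":0.2231,"dy":-0.1486,"dz":-0.0987,"wz":-0.366,"fingers":45},
    {"dx":0.2231,"dy":-0.1486,"dz":-0.0987,"wz":-0.366,"fingers":45},
    {"dx":0.2231,"dy":-0.1486,"dz":-0.0987,"wz":-0.366,"fingers":45},
    {"dx":0.2231,"dy":-0.1486,"dz":-0.0987,"wz":-0.366,"fingers":45},
    {"dx":0.2231,"dy":-0.1486,"dz":-0.0987,"wz":-0.366,"fingers":45},
    {"dx":0.2231,"dy":-0.1486,"dz":-0.0987,"wz":-0.366,"fingers":45},
    {"dx":0.2231,"dy":-0.1486,"dz":-0.0987,"wz":-0.366,"fingers":45}
  ]
}}

```text
invalid input at $.rows[0]: expected keys dx, dy, dz, wx, wy, wz, fingers
```

```bash
python3 -c "
from h import *
o=bot.observe();print(o['t'],o['joints'],o['position'],o['tool_rot'],o['grip_width'])"; python3 plan.py 440 0 330 1.1
```

```text
2.85 [-1.35  0.38  0.08  1.27  0.    1.46] [ 187.86 -543.49  231.34] [ 3.14 -0.    0.33] 85.24973216591574
{'dx': 0.2814, 'dy': -0.1945, 'dz': 0.0, 'wx': -0.0, 'wy': 0.0, 'wz': -0.4} dist 342 ang 22.9
```

```bash
rm cmd.json; python3 plan.py 350 -330 330 0.7
```

```text
{'dx': 0.2231, 'dy': -0.1486, 'dz': -0.0987, 'wx': -0.0, 'wy': 0.0, 'wz': -0.366} dist 286 ang 21.0
```

Call:
{"method": "move_arm", "body": {
  "rows": [
    {"dx":0.2231,"dy":-0.1486,"dz":-0.0987,"wx":0,"wy":0,"wz":-0.366,"fingers":45},
    {"dx":0.2231,"dy":-0.1486,"dz":-0.0987,"wx":0,"wy":0,"wz":-0.366,"fingers":45},
    {"dx":0.2231,"dy":-0.1486,"dz":-0.0987,"wx":0,"wy":0,"wz":-0.366,"fingers":45},
    {"dx":0.2231,"dy":-0.1486,"dz":-0.0987,"wx":0,"wy":0,"wz":-0.366,"fingers":45},
    {"dx":0.2231,"dy":-0.1486,"dz":-0.0987,"wx":0,"wy":0,"wz":-0.366,"fingers":45},
    {"dx":0.2231,"dy":-0.1486,"dz":-0.0987,"wx":0,"wy":0,"wz":-0.366,"fingers":45},
    {"dx":0.2231,"dy":-0.1486,"dz":-0.0987,"wx":0,"wy":0,"wz":-0.366,"fingers":45},
    {"dx":0.2231,"dy":-0.1486,"dz":-0.0987,"wx":0,"wy":0,"wz":-0.366,"fingers":45}
  ]
}}

```text
t: 3.52
position: [353.6, -326.5, 333.2]
tool_rot: [3.137, -0.003, 0.705]
ft_force: [0.2, -0.7, 0.3]
grip_width: 38.1
```

```bash
python3 -c "
from h import *
o=bot.observe();print(o['t'],o['joints'],o['position'],o['tool_rot'],o['grip_width'])"; python3 plan.py 440 0 330 1.1
```

```text
3.5167 [-0.88  0.17  0.07  1.46  0.    1.56] [ 353.59 -326.52  333.19] [ 3.14 -0.    0.71] 38.13315359064812
{'dx': 0.2814, 'dy': -0.1945, 'dz': 0.0, 'wx': -0.0, 'wy': 0.0, 'wz': -0.4} dist 342 ang 22.9
```

Call:
{"method": "move_arm", "body": {
  "rows": [
    {"dx":0.2814,"dy":-0.1945,"dz":0,"wx":0,"wy":0,"wz":-0.4,"fingers":45},
    {"dx":0.2814,"dy":-0.1945,"dz":0,"wx":0,"wy":0,"wz":-0.4,"fingers":45},
    {"dx":0.2814,"dy":-0.1945,"dz":0,"wx":0,"wy":0,"wz":-0.4,"fingers":45},
    {"dx":0.2814,"dy":-0.1945,"dz":0,"wx":0,"wy":0,"wz":-0.4,"fingers":45},
    {"dx":0.2814,"dy":-0.1945,"dz":0,"wx":0,"wy":0,"wz":-0.4,"fingers":45},
    {"dx":0.2814,"dy":-0.1945,"dz":0,"wx":0,"wy":0,"wz":-0.4,"fingers":45},
    {"dx":0.2814,"dy":-0.1945,"dz":0,"wx":0,"wy":0,"wz":-0.4,"fingers":45},
    {"dx":0.2814,"dy":-0.1945,"dz":0,"wx":0,"wy":0,"wz":-0.4,"fingers":45},
    {"dx":0.2814,"dy":-0.1945,"dz":0,"wx":0,"wy":0,"wz":-0.4,"fingers":45}
  ]
}}

```text
t: 4.27
position: [441.1, 4.3, 329.8]
tool_rot: [-3.141, -0.002, 1.105]
ft_force: [1.0, -0.4, 0.0]
grip_width: 38.5
```

```bash
python3 plan.py 450 230 250 1.457;python3 - <<'E'
from h import *
o=bot.observe();print(o['joints'],o['position'],o['tool_rot'])
E
```

```text
{'dx': 0.2095, 'dy': -0.0956, 'dz': 0.08, 'wx': -0.0, 'wy': 0.0, 'wz': -0.357} dist 244 ang 20.5
[-0.14  0.09 -0.03  1.44  0.    1.9 ] [441.14   4.32 329.81] [-3.14 -0.    1.1 ]
```

Call:
{"method": "move_arm", "body": {
  "rows": [
    {"dx":0.2095,"dy":-0.0956,"dz":0.08,"wx":0,"wy":0,"wz":-0.357,"fingers":45},
    {"dx":0.2095,"dy":-0.0956,"dz":0.08,"wx":0,"wy":0,"wz":-0.357,"fingers":45},
    {"dx":0.2095,"dy":-0.0956,"dz":0.08,"wx":0,"wy":0,"wz":-0.357,"fingers":45},
    {"dx":0.2095,"dy":-0.0956,"dz":0.08,"wx":0,"wy":0,"wz":-0.357,"fingers":45},
    {"dx":0.2095,"dy":-0.0956,"dz":0.08,"wx":0,"wy":0,"wz":-0.357,"fingers":45},
    {"dx":0.2095,"dy":-0.0956,"dz":0.08,"wx":0,"wy":0,"wz":-0.357,"fingers":45},
    {"dx":0.2095,"dy":-0.0956,"dz":0.08,"wx":0,"wy":0,"wz":-0.357,"fingers":45},
    {"dx":0.2095,"dy":-0.0956,"dz":0.08,"wx":0,"wy":0,"wz":-0.357,"fingers":45}
  ]
}}

```text
t: 4.93
position: [450.1, 230.1, 248.7]
tool_rot: [-3.14, 0.002, 1.458]
ft_force: [-1.0, -0.9, -0.7]
grip_width: 38.7
```

```bash
python3 - <<'E'
from h import *
o=bot.observe();print(o['joints'],o['position'],o['tool_rot'])
t=bot.get_image("top");w=bot.get_image("wrist")
cv2.imwrite("pics/c_w.png",w["img"][:,:,::-1]);crop(t,130,290,180,340,4,"c_t.png")
for k in("hopper_handle","flap_bow"):
    print(k,[(round(d["conf"],2),np.round(d["point"],1),onz(w,d["point"],127 if k[0]=="h" else 150)) for d in bot.place_of(k,w)])
v=[580.02,242.39,-.1134]
c,n=np.cos(v[2]),np.sin(v[2])
Wd=lambda P:np.array([v[0]+c*P[0]-n*P[1],v[1]+n*P[0]+c*P[1],P[2]])
pts=[(-105,38,127),(-105,-38,127),(-62,57,146),(-62,-61,146),(62,57,146),(62,-61,146),(30,-90,150),(-30,-90,150)]
print([np.round(proj(w,Wd(P))) for P in pts])
crop(w,0,480,0,640,1,"c_w2.png",[proj(w,Wd(P)) for P in pts])
E
```

```text
[ 0.35  0.23 -0.07  1.27 -0.    2.03] [450.13 230.11 248.73] [-3.14  0.    1.46]
hopper_handle [(0.97, array([187.7, 344.3]), array([475.68, 255.72, 127.  ]))]
flap_bow [(0.82, array([321.4, 496.6]), array([570.42, 155.24, 150.  ]))]
[array([132., 346.]), array([243., 343.]), array([100., 422.]), array([284., 408.]), array([100., 632.]), array([283., 590.]), array([324., 539.]), array([324., 452.])]
```

View pics/c_w2.png

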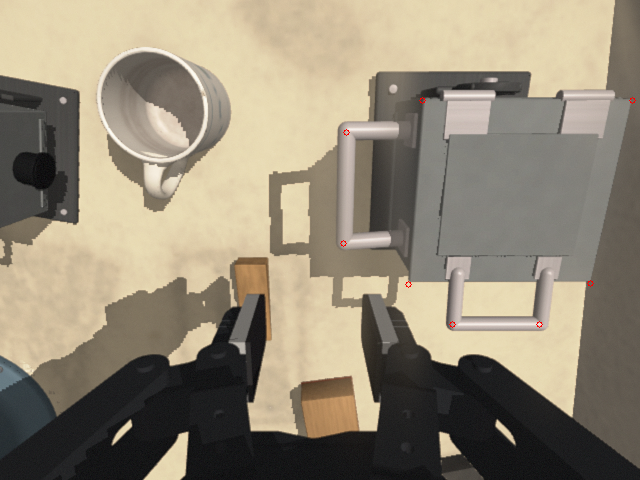

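```bash
python3 plan.py 475.9 254.3 190 1.457;python3 plan.py 475.9 254.3 108 1.457
```

```text
{'dx': 0.027, 'dy': 0.023, 'dz': 0.06, 'wx': -0.0, 'wy': 0.0, 'wz': -0.0} dist 70 ang 0.0
{'dx': 0.0, 'dy': -0.0, 'dz': 0.082, 'wx': -0.0, 'wy': 0.0, 'wz': -0.0} dist 82 ang 0.0
```

The calibrated model dots sit on the handle and bow corners: handle at (132–243, 345), bow at (324, 452–539). The fit is good, so I'll descend on the handle.

Call:
{"method": "move_arm", "body": {
  "rows": [
    {"dx":0.027,"dy":0.023,"dz":0.06,"wx":0,"wy":0,"wz":0,"fingers":45},
    {"dx":0.027,"dy":0.023,"dz":0.06,"wx":0,"wy":0,"wz":0,"fingers":45},
    {"dx":0.027,"dy":0.023,"dz":0.06,"wx":0,"wy":0,"wz":0,"fingers":45},
    {"dx":0.027,"dy":0.023,"dz":0.09,"wx":0,"wy":0,"wz":0,"fingers":45},
    {"dx":0.027,"dy":0.023,"dz":0.12,"wx":0,"wy":0,"wz":0,"fingers":45},
    {"dx":0.027,"dy":0.023,"dz":0.142,"wx":0,"wy":0,"wz":0,"fingers":45},
    {"dx":0.027,"dy":0.023,"dz":0.142,"wx":0,"wy":0,"wz":0,"fingers":45},
    {"dx":0.027,"dy":0.023,"dz":0.142,"wx":0,"wy":0,"wz":0,"fingers":45}
  ]
}}

```text
t: 5.8
position: [476.0, 252.7, 108.5]
tool_rot: [-3.14, 0.001, 1.454]
ft_force: [-0.5, 0.5, 0.6]
grip_width: 38.7
```

Call:
{"method": "move_arm", "body": {
  "rows": [
    {"dx":0,"dy":0,"dz":0,"wx":0,"wy":0,"wz":0,"fingers":0},
    {"dx":0,"dy":0,"dz":0,"wx":0,"wy":0,"wz":0,"fingers":0},
    {"dx":0,"dy":0,"dz":0,"wx":0,"wy":0,"wz":0,"fingers":0},
    {"dx":0,"dy":0,"dz":0,"wx":0,"wy":0,"wz":0,"fingers":0},
    {"dx":0,"dy":0,"dz":0,"wx":0,"wy":0,"wz":0,"fingers":0},
    {"dx":0,"dy":0,"dz":0,"wx":0,"wy":0,"wz":0,"fingers":0}
  ],
  "newtons": 35
}}

```text
t: 6.3
position: [475.1, 254.6, 110.3]
tool_rot: [-3.14, -0.002, 1.457]
ft_force: [-7.1, -0.7, 8.3]
grip_width: 10.8
```

```bash
python3 - <<'E'
from h import *
o=bot.observe();print(o['t'],o['joints'],o['position'],o['tool_rot'],o['ft_force'],o['grip_width'])
w=bot.get_image("wrist")
cv2.imwrite("pics/d_w.png",w["img"][:,:,::-1])
import numpy as np
# tilt arc: tool dy along stand x, dz down
for a in (0,.1,.2,.3,.4,.5,.6,.7):
    x=-105*np.cos(a)+30*np.sin(a); z=105*np.sin(a)+30*np.cos(a)
    print(a,round((x+105)/1000,4),round(-(z-30)/1000,4))
E
```

```text
6.3 [ 0.37  0.37 -0.25  0.95  0.    2.06] [475.11 254.58 110.27] [-3.14 -0.    1.46] [-7.06 -0.67  8.3 ] 10.781006861831703
0 0.0 -0.0
0.1 0.0035 -0.0103
0.2 0.0081 -0.0203
0.3 0.0136 -0.0297
0.4 0.02 -0.0385
0.5 0.0272 -0.0467
0.6 0.0353 -0.054
0.7 0.044 -0.0606
```

View pics/d_w.png

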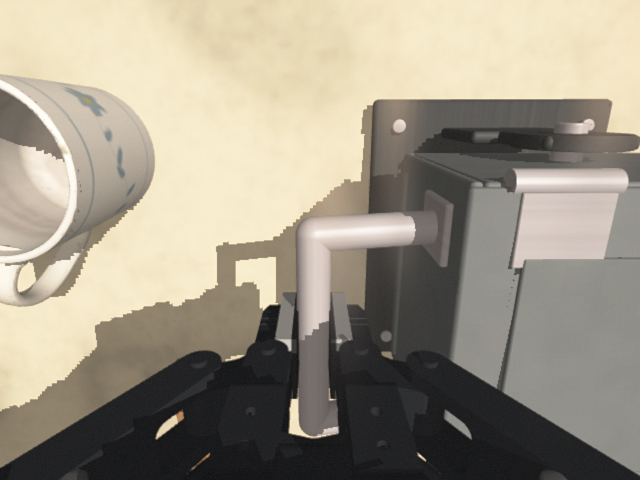

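Call:
{"method": "move_arm", "body": {
  "rows": [
    {"dx":0,"dy":0.0035,"dz":-0.0103,"wx":0,"wy":0,"wz":0,"fingers":0},
    {"dx":0,"dy":0.0081,"dz":-0.0203,"wx":0,"wy":0,"wz":0,"fingers":0},
    {"dx":0,"dy":0.0136,"dz":-0.0297,"wx":0,"wy":0,"wz":0,"fingers":0},
    {"dx":0,"dy":0.02,"dz":-0.0385,"wx":0,"wy":0,"wz":0,"fingers":0},
    {"dx":0,"dy":0.0272,"dz":-0.0467,"wx":0,"wy":0,"wz":0,"fingers":0},
    {"dx":0,"dy":0.0353,"dz":-0.054,"wx":0,"wy":0,"wz":0,"fingers":0},
    {"dx":0,"dy":0.044,"dz":-0.0606,"wx":0,"wy":0,"wz":0,"fingers":0},
    {"dx":0,"dy":0.044,"dz":-0.0606,"wx":0,"wy":0,"wz":0,"fingers":0},
    {"dx":0,"dy":0.044,"dz":-0.0606,"wx":0,"wy":0,"wz":0,"fingers":0}
  ]
}}

```text
t: 7.1
position: [515.7, 250.0, 172.2]
tool_rot: [-3.135, -0.002, 1.457]
ft_force: [-17.9, 0.2, 19.0]
grip_width: 10.4
```

```bash
cat > tilt.py <<'E'
from h import *
from scipy.spatial.transform import Rotation as Ro
from scipy.optimize import minimize_scalar
v=[580.02,242.39,-.1134]; Z=Ro.from_euler("z",v[2])
def hop(P,a): # P stand coords when level
    q=Ro.from_euler("y",a).apply(np.array(P,float)-[0,0,97])+[0,0,97]
    return Z.apply(q)+[v[0],v[1],0]
E
python3 - <<'E'
from tilt import *
o=bot.observe();print(o['t'],o['position'],o['ft_force'],o['grip_width'])
print("expected handle@0.7",hop((-105,0,127),.7),"grasp pt",o['position']+[0,0,19])
s=bot.get_image("scene");w=bot.get_image("wrist")
P=[(-105,38,127),(-105,-38,127),(-62,57,146),(-62,-61,146),(62,57,146),(62,-61,146),(30,-90,150),(-30,-90,150)]
crop(s,170,290,170,310,5,"e_s.png",[proj(s,hop(p,.7)) for p in P])
crop(w,0,480,0,640,1,"e_w.png",[proj(w,hop(p,.7)) for p in P])
E
```

```text
7.1 [515.69 250.01 172.16] [-17.91   0.16  18.98] 10.412385895480103
expected handle@0.7 [519.43 249.29 187.59] grasp pt [515.69 250.01 191.16]
```

View pics/e_s.png

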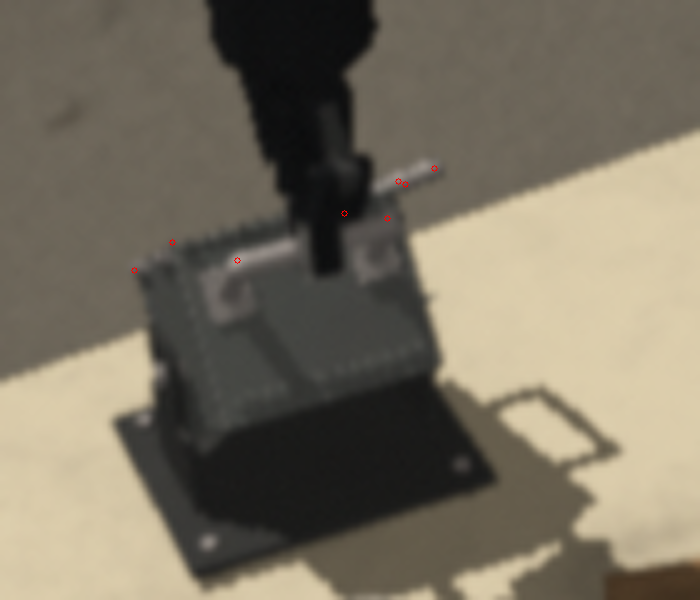

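View pics/e_w.png

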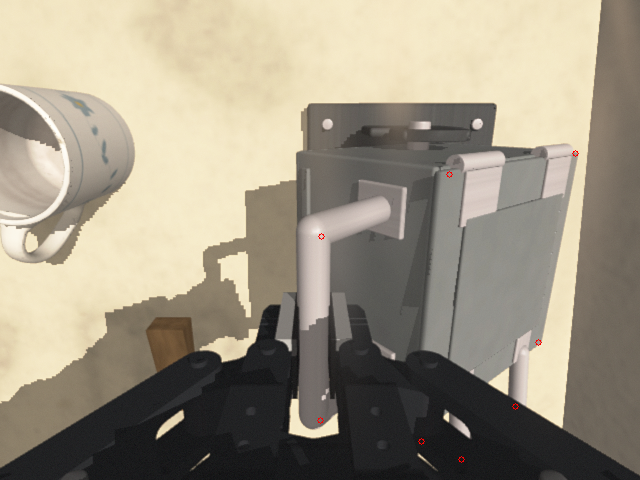

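```bash
python3 - <<'E'
import cv2
im=cv2.imread("pics/e_w.png")[80:260,290:610]; cv2.imwrite("pics/e_z.png",cv2.resize(im,None,fx=2.5,fy=2.5,interpolation=cv2.INTER_CUBIC))
E
```

```text
(no output)
```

View pics/e_z.png

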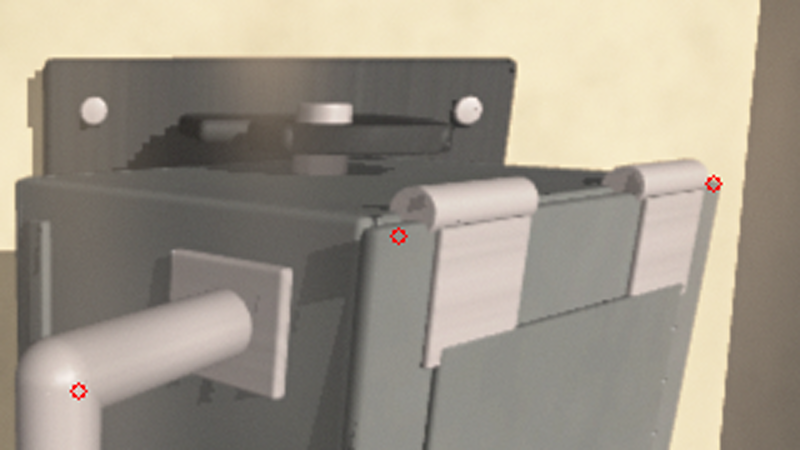

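```bash
cat > fit2.py <<'E'
from tilt import *
from scipy.optimize import least_squares
w=bot.get_image("wrist")
q=lambda x,y:(80+y/2.5-.3,290+x/2.5-.3)
ob=[(q(60,375),(-105,38,127)),(q(372,225),(-62,57,146)),(q(718,195),(62,57,146)),]
bolts=[]
for mode in ("a","a,x,z","a,x,y"):
    def r(u):
        off={"a":[0,0,0],"a,x,z":[u[1],0,u[2]],"a,x,y":[u[1],u[2],0]}[mode]
        return np.concatenate([proj(w,hop(P,u[0])+off)-px for px,P in ob])
    f=least_squares(r,[.7,0,0],x_scale=[.05,3,3]); print(mode,f.x,f.fun)
E
python3 fit2.py
```

```text
a [0.66 0.   0.  ] [ 4.44 -2.03  4.18  1.5  -3.85  1.69]
a,x,z [ 0.65  1.46 -4.34] [-0.02 -0.1   1.98 -0.16 -4.77  0.17]
a,x,y [ 0.67 -0.35  0.93] [ 2.25 -2.04  1.73  1.65 -5.57  0.7 ]
```

Call:
{"method": "move_arm", "body": {
  "rows": [
    {"dx":0,"dy":0.0015,"dz":-0.0025,"wx":0,"wy":0,"wz":0,"fingers":0},
    {"dx":0,"dy":0.003,"dz":-0.0045,"wx":0,"wy":0,"wz":0,"fingers":0},
    {"dx":0,"dy":0.003,"dz":-0.0045,"wx":0,"wy":0,"wz":0,"fingers":0},
    {"dx":0,"dy":0.003,"dz":-0.0045,"wx":0,"wy":0,"wz":0,"fingers":0},
    {"dx":0,"dy":0.003,"dz":-0.0045,"wx":0,"wy":0,"wz":0,"fingers":0},
    {"dx":0,"dy":0.003,"dz":-0.0045,"wx":0,"wy":0,"wz":0,"fingers":0}
  ]
}}

```text
t: 7.75
position: [519.7, 249.5, 175.4]
tool_rot: [-3.137, -0.002, 1.457]
ft_force: [-12.2, 1.1, 9.1]
grip_width: 10.7
```

```bash
python3 - <<'E'
from tilt import *
o=bot.observe();print(o['t'],o['position'],o['ft_force'],o['grip_width'])
w=bot.get_image("wrist")
P=[(-105,38,127),(-62,57,146),(62,57,146)]
crop(w,80,260,290,610,2.5,"f_w.png",[proj(w,hop(p,.7)) for p in P])
E
```

```text
7.75 [519.75 249.52 175.39] [-12.19   1.11   9.09] 10.69821790751225
```

View pics/f_w.png

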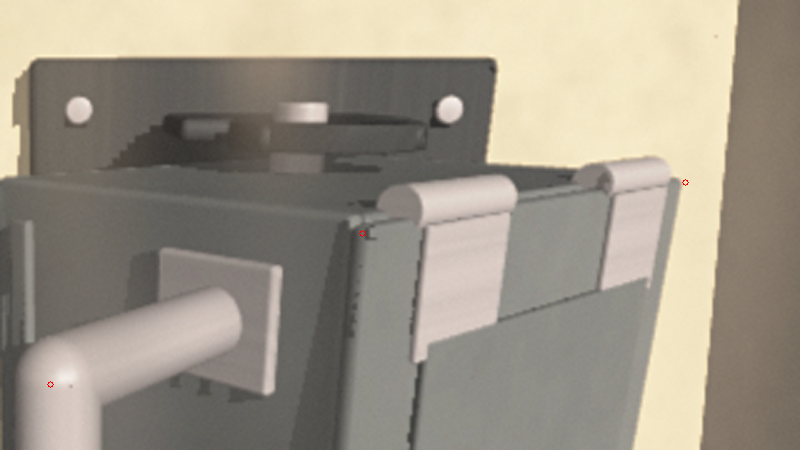

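The hopper now matches the 0.70 rad model: near flap corner at zoom (360,222), far corner at (682,180). I'll hold it here.

Call:
{"method": "move_arm", "body": {
  "rows": [
    {"dx":0,"dy":0,"dz":0,"wx":0,"wy":0,"wz":0,"fingers":0},
    {"dx":0,"dy":0,"dz":0,"wx":0,"wy":0,"wz":0,"fingers":0},
    {"dx":0,"dy":0,"dz":0,"wx":0,"wy":0,"wz":0,"fingers":0},
    {"dx":0,"dy":0,"dz":0,"wx":0,"wy":0,"wz":0,"fingers":0},
    {"dx":0,"dy":0,"dz":0,"wx":0,"wy":0,"wz":0,"fingers":0},
    {"dx":0,"dy":0,"dz":0,"wx":0,"wy":0,"wz":0,"fingers":0},
    {"dx":0,"dy":0,"dz":0,"wx":0,"wy":0,"wz":0,"fingers":0},
    {"dx":0,"dy":0,"dz":0,"wx":0,"wy":0,"wz":0,"fingers":0},
    {"dx":0,"dy":0,"dz":0,"wx":0,"wy":0,"wz":0,"fingers":0}
  ]
}}

```text
t: 8.55
position: [519.8, 249.5, 175.4]
tool_rot: [-3.137, -0.002, 1.457]
ft_force: [-10.7, 1.3, 9.6]
grip_width: 10.3
```

```bash
python3 - <<'E'
from h import *
o=bot.observe();print(o['t'],o['position'],o['ft_force'],o['grip_width'])
x0=-105*np.cos(.7)+30*np.sin(.7); z0=105*np.sin(.7)+30*np.cos(.7)
for a in (.6,.5,.4,.3,.2,.1,0):
    x=-105*np.cos(a)+30*np.sin(a); z=105*np.sin(a)+30*np.cos(a)
    print(a,round((x-x0)/1000,4),round(-(z-z0)/1000,4))
E
```

```text
8.55 [519.76 249.51 175.41] [-10.69   1.29   9.57] 10.251344237726839
0.6 -0.0087 0.0065
0.5 -0.0168 0.0139
0.4 -0.024 0.0221
0.3 -0.0305 0.0309
0.2 -0.036 0.0403
0.1 -0.0405 0.0503
0 -0.044 0.0606
```

Call:
{"method": "move_arm", "body": {
  "rows": [
    {"dx":0,"dy":-0.0087,"dz":0.0065,"wx":0,"wy":0,"wz":0,"fingers":0},
    {"dx":0,"dy":-0.0168,"dz":0.0139,"wx":0,"wy":0,"wz":0,"fingers":0},
    {"dx":0,"dy":-0.024,"dz":0.0221,"wx":0,"wy":0,"wz":0,"fingers":0},
    {"dx":0,"dy":-0.0305,"dz":0.0309,"wx":0,"wy":0,"wz":0,"fingers":0},
    {"dx":0,"dy":-0.037,"dz":0.0403,"wx":0,"wy":0,"wz":0,"fingers":0},
    {"dx":0,"dy":-0.043,"dz":0.0503,"wx":0,"wy":0,"wz":0,"fingers":0},
    {"dx":0,"dy":-0.048,"dz":0.062,"wx":0,"wy":0,"wz":0,"fingers":0},
    {"dx":0,"dy":-0.048,"dz":0.068,"wx":0,"wy":0,"wz":0,"fingers":0},
    {"dx":0,"dy":-0.048,"dz":0.07,"wx":0,"wy":0,"wz":0,"fingers":0},
    {"dx":0,"dy":-0.048,"dz":0.07,"wx":0,"wy":0,"wz":0,"fingers":0}
  ]
}}

```text
t: 9.38
position: [475.2, 254.7, 109.3]
tool_rot: [3.139, -0.002, 1.457]
ft_force: [-14.9, -4.2, 33.2]
grip_width: 10.6
```

```bash
python3 - <<'E'
from tilt import *
o=bot.observe();print(o['t'],o['position'],o['ft_force'],o['grip_width'])
w=bot.get_image("wrist");s=bot.get_image("scene")
P=[(-105,38,127),(-105,-38,127),(-62,57,146),(-62,-61,146),(62,57,146),(62,-61,146),(30,-90,150),(-30,-90,150)]
crop(w,0,480,0,640,1,"g_w.png",[proj(w,hop(p,0)) for p in P])
crop(s,190,290,180,300,6,"g_s.png",[proj(s,hop(p,0)) for p in P])
E
```

```text
9.3833 [475.21 254.71 109.33] [-14.91  -4.22  33.23] 10.558360213966536
```

View pics/g_w.png

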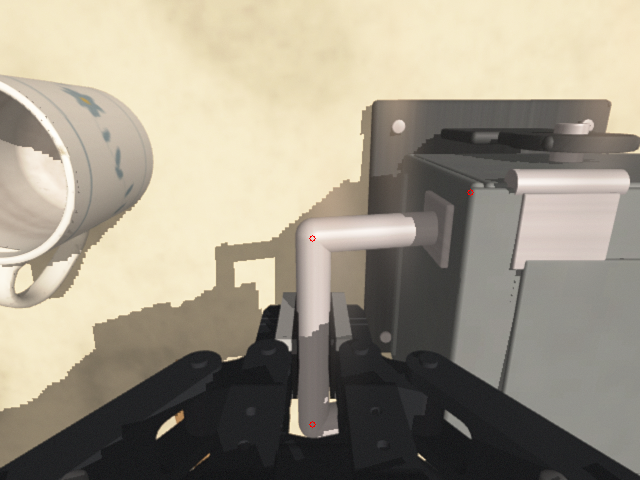

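View pics/g_s.png

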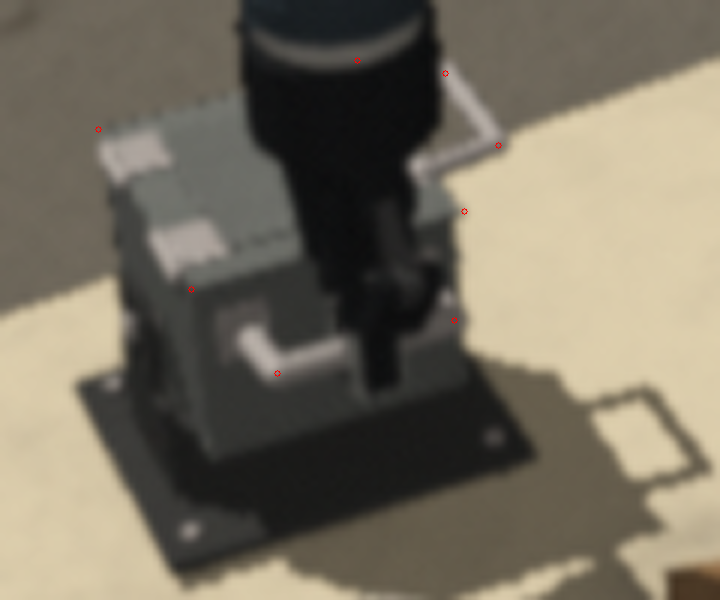

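```bash
python3 - <<'E'
from plan import *
save([474.9,254.4,103.1],down(1.457))
plan([((474.9,254.4,250),down(1.457))])
plan([((569.5,153,250),down(3.028))])
E
```

```text
{'dx': 0.0, 'dy': 0.0, 'dz': -0.1469, 'wx': 0.0, 'wy': 0.0, 'wz': 0.0} dist 147 ang 0.0
{'dx': -0.09, 'dy': 0.1055, 'dz': 0.0, 'wx': 0.0, 'wy': 0.0, 'wz': -1.571} dist 139 ang 90.0
```

Call:
{"method": "move_arm", "body": {
  "rows": [
    {"dx":0,"dy":0,"dz":0,"wx":0,"wy":0,"wz":0,"fingers":45},
    {"dx":0,"dy":0,"dz":0,"wx":0,"wy":0,"wz":0,"fingers":45},
    {"dx":0,"dy":0,"dz":0,"wx":0,"wy":0,"wz":0,"fingers":45},
    {"dx":0,"dy":0,"dz":0,"wx":0,"wy":0,"wz":0,"fingers":45},
    {"dx":0,"dy":0,"dz":-0.02,"wx":0,"wy":0,"wz":0,"fingers":45},
    {"dx":0,"dy":0,"dz":-0.06,"wx":0,"wy":0,"wz":0,"fingers":45},
    {"dx":0,"dy":0,"dz":-0.1,"wx":0,"wy":0,"wz":0,"fingers":45},
    {"dx":0,"dy":0,"dz":-0.1469,"wx":0,"wy":0,"wz":0,"fingers":24},
    {"dx":0,"dy":0,"dz":-0.1469,"wx":0,"wy":0,"wz":0,"fingers":24}
  ]
}}

```text
t: 10.23
position: [478.9, 255.4, 257.6]
tool_rot: [3.131, -0.005, 1.456]
ft_force: [1.4, 0.0, 0.5]
grip_width: 20.4
```

Call:
{"method": "move_arm", "body": {
  "rows": [
    {"dx":-0.09,"dy":0.1055,"dz":0,"wx":0,"wy":0,"wz":-0.8,"fingers":24},
    {"dx":-0.09,"dy":0.1055,"dz":0,"wx":0,"wy":0,"wz":-0.8,"fingers":24},
    {"dx":-0.09,"dy":0.1055,"dz":0,"wx":0,"wy":0,"wz":-0.8,"fingers":24},
    {"dx":-0.09,"dy":0.1055,"dz":0,"wx":0,"wy":0,"wz":-0.8,"fingers":24},
    {"dx":-0.09,"dy":0.1055,"dz":0,"wx":0,"wy":0,"wz":-0.8,"fingers":24},
    {"dx":-0.09,"dy":0.1055,"dz":0,"wx":0,"wy":0,"wz":-0.8,"fingers":24},
    {"dx":-0.09,"dy":0.1055,"dz":0,"wx":0,"wy":0,"wz":-0.8,"fingers":24}
  ]
}}

```text
t: 10.82
position: [570.6, 151.8, 249.2]
tool_rot: [-3.141, -0.0, 2.26]
ft_force: [-0.2, -0.4, -0.5]
grip_width: 20.3
```

Call:
{"method": "move_arm", "body": {
  "rows": [
    {"dx":0,"dy":0,"dz":0,"wx":0,"wy":0,"wz":-0.771,"fingers":24},
    {"dx":0,"dy":0,"dz":0,"wx":0,"wy":0,"wz":-0.771,"fingers":24},
    {"dx":0,"dy":0,"dz":0,"wx":0,"wy":0,"wz":-0.771,"fingers":24},
    {"dx":0,"dy":0,"dz":0,"wx":0,"wy":0,"wz":-0.771,"fingers":24},
    {"dx":0,"dy":0,"dz":0,"wx":0,"wy":0,"wz":-0.771,"fingers":24},
    {"dx":0,"dy":0,"dz":0,"wx":0,"wy":0,"wz":-0.771,"fingers":24},
    {"dx":0,"dy":0,"dz":0,"wx":0,"wy":0,"wz":-0.771,"fingers":24},
    {"dx":0,"dy":0,"dz":0,"wx":0,"wy":0,"wz":-0.771,"fingers":24}
  ]
}}

```text
t: 11.48
position: [570.1, 152.6, 249.6]
tool_rot: [-3.141, -0.0, 3.025]
ft_force: [0.2, -0.4, 0.7]
grip_width: 20.5
```

```bash
python3 - <<'E'
from tilt import *
o=bot.observe();print(o['t'],o['joints'],o['position'],o['tool_rot'],o['ft_force'],o['grip_width'])
w=bot.get_image("wrist");s=bot.get_image("scene")
P=[(-105,38,127),(-105,-38,127),(-62,57,146),(-62,-61,146),(62,57,146),(62,-61,146),(30,-90,150),(-30,-90,150)]
crop(w,0,480,0,640,1,"h_w.png",[proj(w,hop(p,0)) for p in P])
crop(s,190,290,180,300,6,"h_s.png",[proj(s,hop(p,0)) for p in P])
for k,z in(("flap_bow",150),("hopper_handle",127),("flap_hinge",142.5)):
  print(k,[(round(d["conf"],2),np.round(d["point"],1),onz(w,d["point"],z)) for d in bot.place_of(k,w)])
E
```

```text
11.4833 [ 0.15  0.41  0.17  1.34 -0.    0.27] [570.11 152.59 249.59] [-3.14 -0.    3.02] [ 0.15 -0.4   0.74] 20.521154454558058
flap_bow [(0.93, array([236.9, 314.5]), array([569.84, 153.58, 150.  ]))]
hopper_handle [(0.63, array([ 66.6, 458.1]), array([477.37, 254.25, 127.  ]))]
flap_hinge [(0.65, array([229.4, 537.3]), array([584.24, 300.04, 142.5 ]))]
```

View pics/h_w.png

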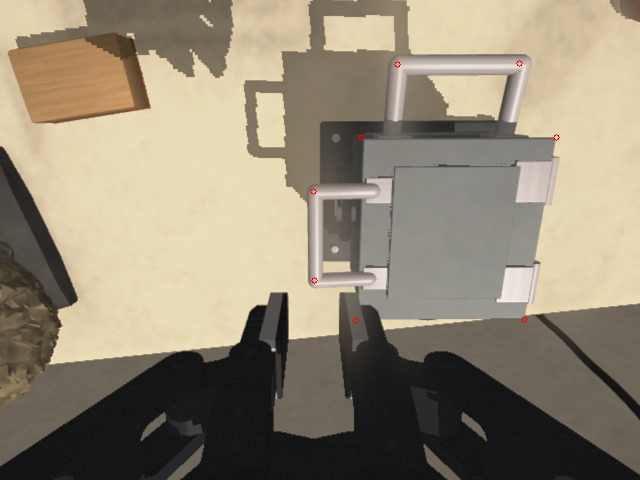

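View pics/h_s.png

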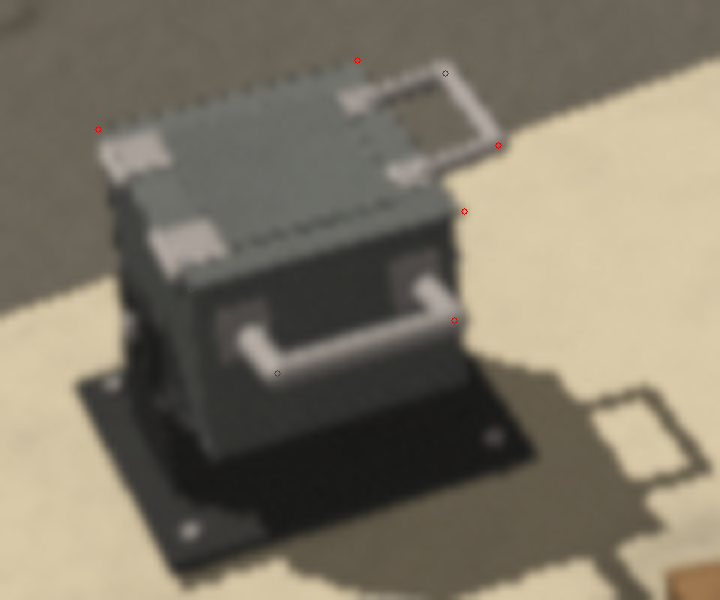

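```bash
python3 - <<'E'
import numpy as np
from scipy.optimize import least_squares
np.set_printoptions(precision=3,suppress=True)
D=[(.378,.0796,-1.3483,187.86,-543.5,231.3),(.17,.07,-.88,353.6,-326.5,333.2),(.09,-.03,-.14,441,4.3,329.8),(.23,-.07,.35,450.1,230.1,248.7),(.37,-.25,.37,475.1,254.6,110.3),(.41,.17,.15,570.1,152.6,249.6)]
D=np.array(D)
for d in D: print(np.hypot(d[3],d[4])*np.sin(np.arctan2(d[4],d[3])-d[2]))
rr=np.sqrt(D[:,3]**2+D[:,4]**2-63**2)
def f(u):
    L1,L2,c,h=u; e=D[:,0]-D[:,1]
    return np.r_[L1*np.sin(D[:,0])+L2*np.cos(e)+c-rr, h+L1*np.cos(D[:,0])-L2*np.sin(e)-D[:,5]]
s=least_squares(f,[400,400,0,0]);print(s.x,s.fun); L1,L2,c,h=s.x
from scipy.optimize import fsolve
for z in (150,200,272,300):
    # max r with j3<=1.22
    best=0
    for j3 in np.linspace(-1.02,1.22,225):
        for j2 in np.linspace(-.84,1.66,251):
            j4=np.pi/2-j2+j3
            if not -1.77<=j4<=2.12: continue
            if abs(h+L1*np.cos(j2)-L2*np.sin(j2-j3)-z)<3: best=max(best,np.hypot(L1*np.sin(j2)+L2*np.cos(j2-j3)+c,63))
    print(z,best)
E
```

```text
63.2977011550497
64.50341899783915
65.79644234182263
61.81135809048323
65.5670504647429
65.69178716984113
[ 547.117  383.124    7.809 -168.442] [  4.333   4.438   0.854  -3.013 -17.853  11.24   -3.884  -0.66    0.796
   2.346   8.741  -7.339]
150 869.4018265917197
200 848.9533246372135
272 812.6684032033456
300 797.9010909970132
```

Call:
{"method": "move_arm", "body": {
  "rows": [
    {"dx":0,"dy":0,"dz":0.04,"wx":0,"wy":0,"wz":0,"fingers":24},
    {"dx":0,"dy":0,"dz":0.075,"wx":0,"wy":0,"wz":0,"fingers":24},
    {"dx":0,"dy":0,"dz":0.1,"wx":0,"wy":0,"wz":0,"fingers":24},
    {"dx":0,"dy":0,"dz":0.117,"wx":0,"wy":0,"wz":0,"fingers":24},
    {"dx":0,"dy":0,"dz":0.117,"wx":0,"wy":0,"wz":0,"fingers":24},
    {"dx":0,"dy":0,"dz":0.117,"wx":0,"wy":0,"wz":0,"fingers":0},
    {"dx":0,"dy":0,"dz":0.117,"wx":0,"wy":0,"wz":0,"fingers":0},
    {"dx":0,"dy":0,"dz":0.117,"wx":0,"wy":0,"wz":0,"fingers":0},
    {"dx":0,"dy":0,"dz":0.117,"wx":0,"wy":0,"wz":0,"fingers":0}
  ],
  "newtons": 30
}}

```text
t: 12.48
position: [568.9, 153.9, 134.2]
tool_rot: [3.139, -0.002, 3.028]
ft_force: [-3.8, 1.9, -0.9]
grip_width: 8.8
```

```bash
python3 - <<'E'
from h import *
o=bot.observe();print(o['t'],o['position'],o['tool_rot'],o['ft_force'],o['grip_width'])
w=bot.get_image("wrist");cv2.imwrite("pics/i_w.png",w["img"][:,:,::-1])
for a in np.arange(.1,2.25,.1):
    print(round(a,1),round((-148*np.cos(a)+8*np.sin(a)+148)/1000,4),round(-(148*np.sin(a)+8*np.cos(a)-8)/1000,4))
E
```

```text
12.4833 [568.92 153.93 134.25] [ 3.14 -0.    3.03] [-3.79  1.94 -0.94] 8.784749943718767
0.1 0.0015 -0.0147
0.2 0.0045 -0.0292
0.3 0.009 -0.0434
0.4 0.0148 -0.057
0.5 0.022 -0.07
0.6 0.0304 -0.0822
0.7 0.04 -0.0935
0.8 0.0506 -0.1037
0.9 0.0623 -0.1129
1.0 0.0748 -0.1209
1.1 0.088 -0.1275
1.2 0.1018 -0.1328
1.3 0.1161 -0.1367
1.4 0.1307 -0.1392
1.5 0.1455 -0.1402
1.6 0.1603 -0.1397
1.7 0.175 -0.1377
1.8 0.1894 -0.1343
1.9 0.2034 -0.1295
2.0 0.2169 -0.1232
2.1 0.2296 -0.1157
2.2 0.2416 -0.1069
```

View pics/i_w.png

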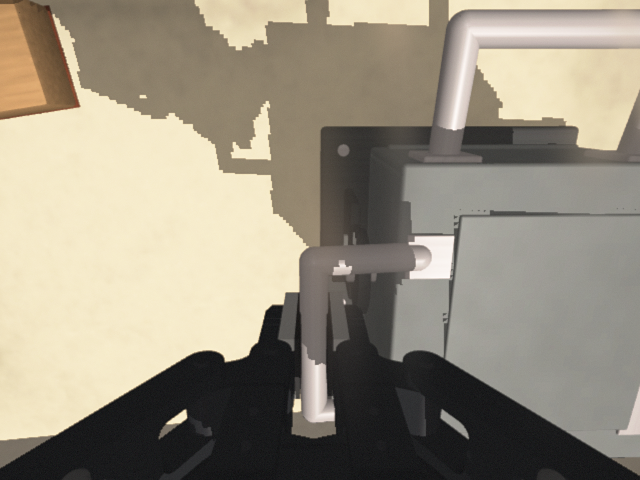

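Call:
{"method": "move_arm", "body": {
  "rows": [
    {"dx":0,"dy":0.0015,"dz":-0.0147,"wx":0,"wy":0,"wz":0,"fingers":0},
    {"dx":0,"dy":0.0045,"dz":-0.0292,"wx":0,"wy":0,"wz":0,"fingers":0},
    {"dx":0,"dy":0.009,"dz":-0.0434,"wx":0,"wy":0,"wz":0,"fingers":0},
    {"dx":0,"dy":0.0148,"dz":-0.057,"wx":0,"wy":0,"wz":0,"fingers":0},
    {"dx":0,"dy":0.022,"dz":-0.07,"wx":0,"wy":0,"wz":0,"fingers":0},
    {"dx":0,"dy":0.0304,"dz":-0.0822,"wx":0,"wy":0,"wz":0,"fingers":0},
    {"dx":0,"dy":0.04,"dz":-0.0935,"wx":0,"wy":0,"wz":0,"fingers":0},
    {"dx":0,"dy":0.0506,"dz":-0.1037,"wx":0,"wy":0,"wz":0,"fingers":0},
    {"dx":0,"dy":0.0623,"dz":-0.1129,"wx":0,"wy":0,"wz":0,"fingers":0},
    {"dx":0,"dy":0.0748,"dz":-0.1209,"wx":0,"wy":0,"wz":0,"fingers":0}
  ]
}}

```text
t: 13.37
position: [577.9, 228.2, 255.3]
tool_rot: [3.14, -0.001, 3.027]
ft_force: [-0.5, 1.9, -6.6]
grip_width: 8.9
```

```bash
python3 - <<'E'
from h import *
o=bot.observe();print(o['t'],o['joints'],o['position'],o['tool_rot'],o['ft_force'],o['grip_width'])
s=bot.get_image("scene");crop(s,130,290,150,310,4,"j_s.png")
w=bot.get_image("wrist");cv2.imwrite("pics/j_w.png",w["img"][:,:,::-1])
E
```

```text
13.3667 [0.27 0.48 0.29 1.39 0.   0.39] [577.87 228.22 255.28] [ 3.14 -0.    3.03] [-0.49  1.89 -6.56] 8.933979230373412
```

View pics/j_s.png

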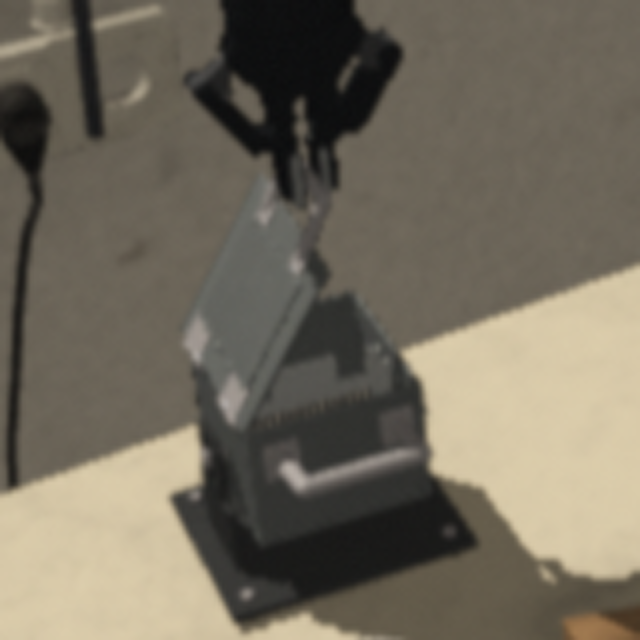

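View pics/j_w.png

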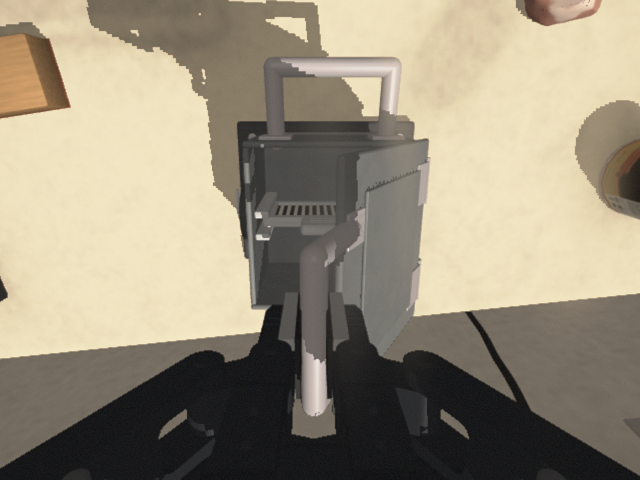

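Call:
{"method": "move_arm", "body": {
  "rows": [
    {"dx":0,"dy":0.0132,"dz":-0.0066,"wx":0,"wy":0,"wz":0,"fingers":0},
    {"dx":0,"dy":0.027,"dz":-0.0119,"wx":0,"wy":0,"wz":0,"fingers":0},
    {"dx":0,"dy":0.0413,"dz":-0.0158,"wx":0,"wy":0,"wz":0,"fingers":0},
    {"dx":0,"dy":0.0559,"dz":-0.0183,"wx":0,"wy":0,"wz":0,"fingers":0},
    {"dx":0,"dy":0.0707,"dz":-0.0193,"wx":0,"wy":0,"wz":0,"fingers":0},
    {"dx":0,"dy":0.0855,"dz":-0.0188,"wx":0,"wy":0,"wz":0,"fingers":0},
    {"dx":0,"dy":0.1002,"dz":-0.0168,"wx":0,"wy":0,"wz":0,"fingers":0},
    {"dx":0,"dy":0.1146,"dz":-0.0134,"wx":0,"wy":0,"wz":0,"fingers":0},
    {"dx":0,"dy":0.1286,"dz":-0.0086,"wx":0,"wy":0,"wz":0,"fingers":0},
    {"dx":0,"dy":0.1421,"dz":-0.0023,"wx":0,"wy":0,"wz":0,"fingers":0}
  ]
}}

```text
t: 14.3
position: [595.5, 368.4, 258.6]
tool_rot: [3.141, 0.003, 3.026]
ft_force: [-1.1, 0.1, 1.6]
grip_width: 8.5
```

```bash
python3 - <<'E'
from h import *
o=bot.observe();print(o['t'],o['joints'],o['position'],o['tool_rot'],o['ft_force'],o['grip_width'])
s=bot.get_image("scene");crop(s,130,290,150,310,4,"k_s.png")
w=bot.get_image("wrist");cv2.imwrite("pics/k_w.png",w["img"][:,:,::-1])
E
```

```text
14.3 [ 0.46  0.67  0.63  1.53 -0.    0.58] [595.46 368.45 258.55] [3.14 0.   3.03] [-1.12  0.15  1.61] 8.463862506719856
```

View pics/k_s.png

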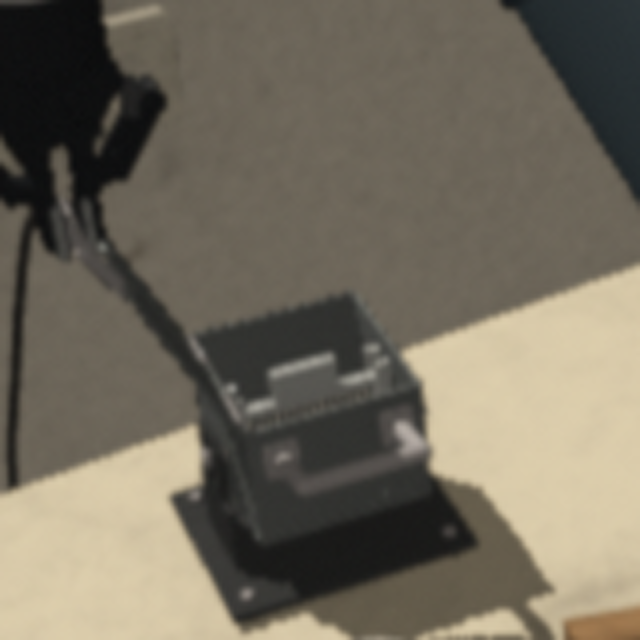

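Call:
{"method": "move_arm", "body": {
  "rows": [
    {"dx":0,"dy":0.0127,"dz":0.0075,"wx":0,"wy":0,"wz":0,"fingers":0},
    {"dx":0,"dy":0.0247,"dz":0.0163,"wx":0,"wy":0,"wz":0,"fingers":0},
    {"dx":0,"dy":0.033,"dz":0.0236,"wx":0,"wy":0,"wz":0,"fingers":0},
    {"dx":0,"dy":0.033,"dz":0.0236,"wx":0,"wy":0,"wz":0,"fingers":0},
    {"dx":0,"dy":0.033,"dz":0.0236,"wx":0,"wy":0,"wz":0,"fingers":24},
    {"dx":0,"dy":0.033,"dz":0.0236,"wx":0,"wy":0,"wz":0,"fingers":24},
    {"dx":0,"dy":0.033,"dz":0.0236,"wx":0,"wy":0,"wz":0,"fingers":24},
    {"dx":0,"dy":0.033,"dz":0.0036,"wx":0,"wy":0,"wz":0,"fingers":24},
    {"dx":0,"dy":0.033,"dz":-0.0364,"wx":0,"wy":0,"wz":0,"fingers":24},
    {"dx":0,"dy":0.033,"dz":-0.0364,"wx":0,"wy":0,"wz":0,"fingers":24}
  ]
}}

```text
t: 15.23
position: [599.8, 400.9, 300.2]
tool_rot: [3.137, 0.008, 3.026]
ft_force: [1.4, -0.3, 2.7]
grip_width: 20.6
```

```bash
python3 - <<'E'
from tilt import *
o=bot.observe();print(o['t'],o['joints'],o['position'],o['tool_rot'],o['ft_force'],o['grip_width'])
s=bot.get_image("scene")
P=[(-105,38,127),(-105,-38,127),(-60,58,142),(-60,-58,142),(60,58,142),(60,-58,142),(0,22,137),(0,-22,137)]
crop(s,130,290,150,310,4,"l_s.png",[proj(s,hop(p,0)) for p in P])
w=bot.get_image("wrist");cv2.imwrite("pics/l_w.png",w["img"][:,:,::-1])
for p in (s,w): print([(round(d["conf"],2),np.round(d["point"],1),onz(p,d["point"],57)) for d in bot.place_of("filter_plate",p)])
E
```

```text
15.2333 [ 0.5   0.77  0.93  1.72 -0.    0.62] [599.8  400.86 300.17] [3.14 0.01 3.03] [ 1.38 -0.3   2.67] 20.624569967779326
[]
[(0.56, array([192. , 152.3]), array([581.84, 245.63,  57.  ]))]
```

View pics/l_s.png

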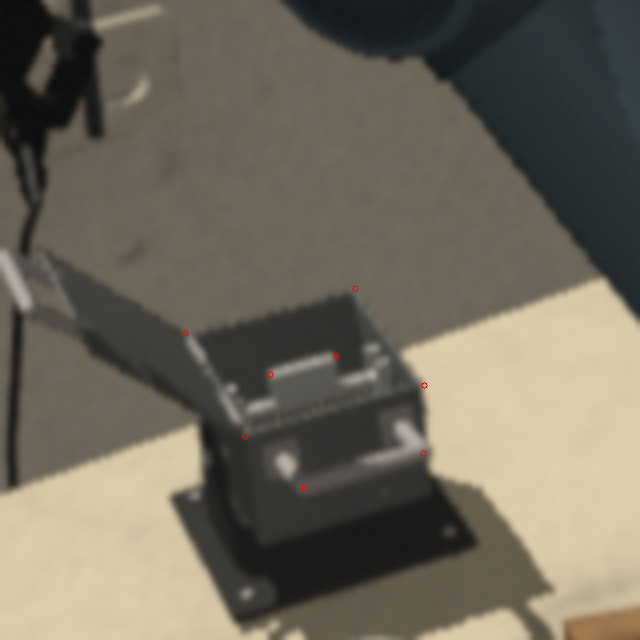

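View pics/l_w.png

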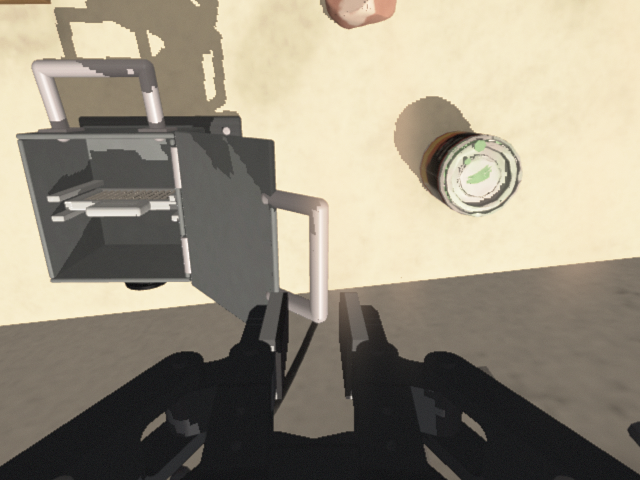

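```bash
python3 - <<'E'
from plan import *
save([597.8,401.3,292.6],down(3.028))
plan([((580,242.4,292.6),down(2.228))])
plan([((580,242.4,270),down(1.457))])
E
```

```text
{'dx': -0.0003, 'dy': -0.1599, 'dz': -0.0, 'wx': -0.0, 'wy': -0.0, 'wz': 0.8} dist 160 ang 45.8
{'dx': -0.0, 'dy': 0.0, 'dz': 0.0226, 'wx': -0.0, 'wy': -0.0, 'wz': 0.771} dist 23 ang 44.2
```

Call:
{"method": "move_arm", "body": {
  "rows": [
    {"dx":-0.0003,"dy":-0.1599,"dz":0,"wx":0,"wy":0,"wz":0.8,"fingers":45},
    {"dx":-0.0003,"dy":-0.1599,"dz":0,"wx":0,"wy":0,"wz":0.8,"fingers":45},
    {"dx":-0.0003,"dy":-0.1599,"dz":0,"wx":0,"wy":0,"wz":0.8,"fingers":45},
    {"dx":-0.0003,"dy":-0.1599,"dz":0,"wx":0,"wy":0,"wz":0.8,"fingers":45},
    {"dx":-0.0003,"dy":-0.1599,"dz":0,"wx":0,"wy":0,"wz":0.8,"fingers":45},
    {"dx":-0.0003,"dy":-0.1599,"dz":0,"wx":0,"wy":0,"wz":0.8,"fingers":45},
    {"dx":-0.0003,"dy":-0.1599,"dz":0,"wx":0,"wy":0,"wz":0.8,"fingers":45},
    {"dx":-0.0003,"dy":-0.1599,"dz":0,"wx":0,"wy":0,"wz":0.8,"fingers":45}
  ]
}}

```text
t: 16.1
position: [579.5, 241.0, 290.9]
tool_rot: [-3.138, -0.001, 2.225]
ft_force: [0.6, 0.5, -0.3]
grip_width: 38.2
```

Call:
{"method": "move_arm", "body": {
  "rows": [
    {"dx":0,"dy":0,"dz":0.0226,"wx":0,"wy":0,"wz":0.771,"fingers":45},
    {"dx":0,"dy":0,"dz":0.0226,"wx":0,"wy":0,"wz":0.771,"fingers":45},
    {"dx":0,"dy":0,"dz":0.0226,"wx":0,"wy":0,"wz":0.771,"fingers":45},
    {"dx":0,"dy":0,"dz":0.0226,"wx":0,"wy":0,"wz":0.771,"fingers":45},
    {"dx":0,"dy":0,"dz":0.0226,"wx":0,"wy":0,"wz":0.771,"fingers":45},
    {"dx":0,"dy":0,"dz":0.0226,"wx":0,"wy":0,"wz":0.771,"fingers":45},
    {"dx":0,"dy":0,"dz":0.0226,"wx":0,"wy":0,"wz":0.771,"fingers":45},
    {"dx":0,"dy":0,"dz":0.0226,"wx":0,"wy":0,"wz":0.771,"fingers":45}
  ]
}}

```text
t: 16.77
position: [580.0, 241.9, 268.9]
tool_rot: [-3.14, 0.001, 1.459]
ft_force: [0.5, 0.0, 0.0]
grip_width: 39.0
```

```bash
python3 - <<'E'
from tilt import *
o=bot.observe();print(o['t'],o['joints'],o['position'],o['tool_rot'],o['ft_force'],o['grip_width'])
P=[(-60,58,142),(-60,-58,142),(60,58,142),(60,-58,142),(4,22,137),(4,-22,137),(-4,22,137),(-4,-22,137)]
w=bot.get_image("wrist");crop(w,0,480,0,640,1,"m_w.png",[proj(w,hop(p,0)) for p in P])
E
```

```text
16.7667 [ 0.29  0.49  0.36  1.44 -0.    1.98] [580.   241.95 268.94] [-3.14  0.    1.46] [0.47 0.04 0.03] 38.97800717578715
```

View pics/m_w.png

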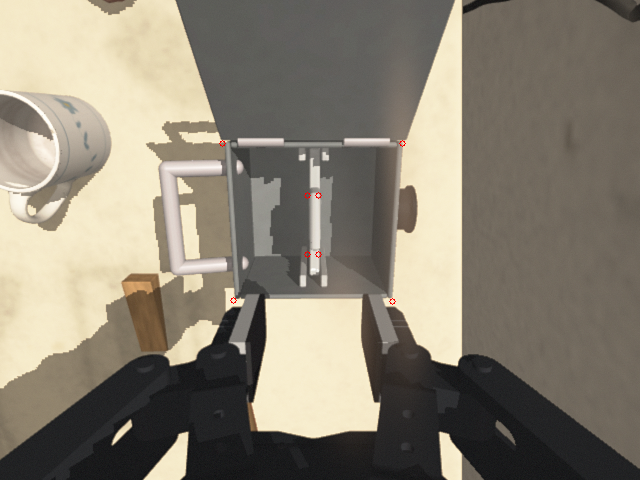

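Call:
{"method": "move_arm", "body": {
  "rows": [
    {"dx":0,"dy":0,"dz":0.04,"wx":0,"wy":0,"wz":0,"fingers":45},
    {"dx":0,"dy":0,"dz":0.08,"wx":0,"wy":0,"wz":0,"fingers":45},
    {"dx":0,"dy":0,"dz":0.11,"wx":0,"wy":0,"wz":0,"fingers":45},
    {"dx":0,"dy":0,"dz":0.14,"wx":0,"wy":0,"wz":0,"fingers":45},
    {"dx":0,"dy":0,"dz":0.16,"wx":0,"wy":0,"wz":0,"fingers":45},
    {"dx":0,"dy":0,"dz":0.164,"wx":0,"wy":0,"wz":0,"fingers":45},
    {"dx":0,"dy":0,"dz":0.164,"wx":0,"wy":0,"wz":0,"fingers":45}
  ]
}}

```text
t: 17.4
position: [578.9, 241.5, 104.1]
tool_rot: [-3.138, 0.002, 1.458]
ft_force: [-0.2, 0.6, 0.3]
grip_width: 38.5
```

Call:
{"method": "move_arm", "body": {
  "rows": [
    {"dx":0,"dy":0,"dz":0,"wx":0,"wy":0,"wz":0,"fingers":0},
    {"dx":0,"dy":0,"dz":0,"wx":0,"wy":0,"wz":0,"fingers":0},
    {"dx":0,"dy":0,"dz":0,"wx":0,"wy":0,"wz":0,"fingers":0},
    {"dx":0,"dy":0,"dz":0,"wx":0,"wy":0,"wz":0,"fingers":0},
    {"dx":0,"dy":0,"dz":0,"wx":0,"wy":0,"wz":0,"fingers":0},
    {"dx":0,"dy":0,"dz":0,"wx":0,"wy":0,"wz":0,"fingers":0},
    {"dx":0,"dy":0,"dz":0,"wx":0,"wy":0,"wz":0,"fingers":0}
  ],
  "newtons": 40
}}

```text
t: 17.98
position: [581.4, 242.6, 108.3]
tool_rot: [3.139, -0.002, 1.456]
ft_force: [-1.5, 0.5, 5.7]
grip_width: 7.1
```

Call:
{"method": "move_arm", "body": {
  "rows": [
    {"dx":0,"dy":0,"dz":-0.006,"wx":0,"wy":0,"wz":0,"fingers":0},
    {"dx":0,"dy":0,"dz":-0.015,"wx":0,"wy":0,"wz":0,"fingers":0},
    {"dx":0,"dy":0,"dz":-0.027,"wx":0,"wy":0,"wz":0,"fingers":0},
    {"dx":0,"dy":0,"dz":-0.042,"wx":0,"wy":0,"wz":0,"fingers":0},
    {"dx":0,"dy":0,"dz":-0.06,"wx":0,"wy":0,"wz":0,"fingers":0},
    {"dx":0,"dy":0,"dz":-0.08,"wx":0,"wy":0,"wz":0,"fingers":0},
    {"dx":0,"dy":0,"dz":-0.1,"wx":0,"wy":0,"wz":0,"fingers":0},
    {"dx":0,"dy":0,"dz":-0.12,"wx":0,"wy":0,"wz":0,"fingers":0},
    {"dx":0,"dy":0,"dz":-0.14,"wx":0,"wy":0,"wz":0,"fingers":0},
    {"dx":0,"dy":0,"dz":-0.14,"wx":0,"wy":0,"wz":0,"fingers":0}
  ]
}}

```text
t: 18.82
position: [583.1, 242.6, 251.7]
tool_rot: [3.133, -0.003, 1.456]
ft_force: [0.7, 0.6, -0.2]
grip_width: 7.5
```

```bash
python3 - <<'E'
from tilt import *
o=bot.observe();print(o['t'],o['joints'],o['position'],o['tool_rot'],o['ft_force'],o['grip_width'])
w=bot.get_image("wrist");s=bot.get_image("scene");t=bot.get_image("top")
cv2.imwrite("pics/n_w.png",w["img"][:,:,::-1])
P=[(-105,38,127),(-105,-38,127),(-60,58,142),(-60,-58,142),(60,58,142),(60,-58,142)]
crop(s,130,290,150,310,4,"n_s.png",[proj(s,hop(p,0)) for p in P])
crop(t,190,310,380,500,5,"n_t.png")
for d in bot.outline_of("catch_tub",t):
    m=d["pixels"].astype(np.uint8); ys,xs=np.nonzero(m); pts=np.array([onz(t,(y,x),56)[:2] for y,x in zip(ys,xs)],np.float32)
    print(d["conf"],cv2.minAreaRect(pts))
E
```

```text
18.8167 [ 0.29  0.49  0.31  1.38 -0.    1.98] [583.11 242.58 251.69] [ 3.13 -0.    1.46] [ 0.74  0.56 -0.19] 7.475619301491623
0.62 ((393.7898864746094, -275.04998779296875), (108.75614929199219, 174.42074584960938), 80.77178955078125)
```

View pics/n_w.png

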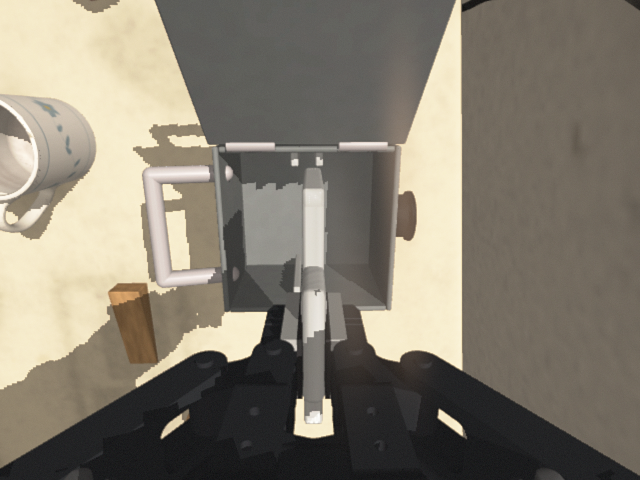

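View pics/n_s.png

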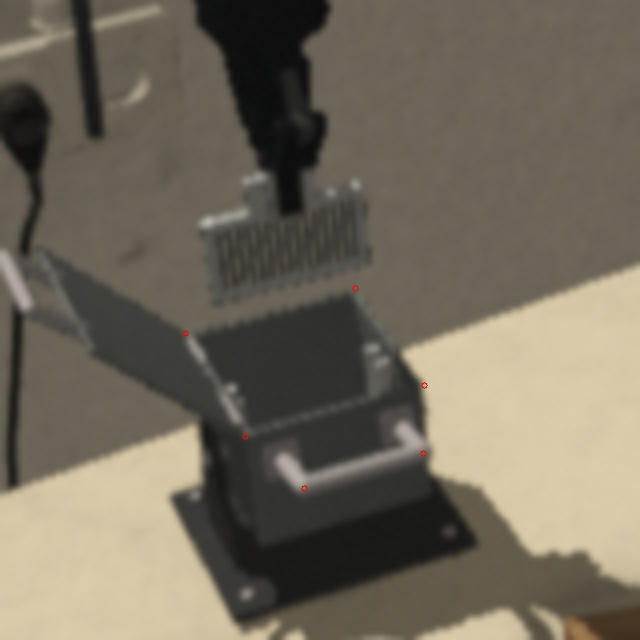

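View pics/n_t.png

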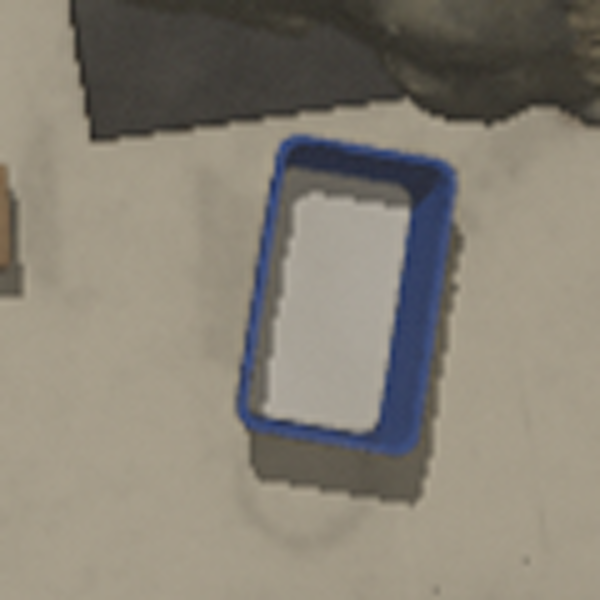

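```bash
python3 - <<'E'
from h import *
from plan import *
t=bot.get_image("top")
q=[onz(t,(190+y/5-.4,380+x/5-.4),56)[:2] for x,y in((285,135),(460,160),(415,454),(238,425))]
q=np.array(q);print(q, q.mean(0)); e=(q[0]+q[1]-q[2]-q[3])/2; print(np.linalg.norm(e),np.arctan2(e[1],e[0]),np.linalg.norm((q[0]+q[3]-q[1]-q[2])/2))
s=bot.get_image("scene")
for d in bot.outline_of("catch_tub",s):
    m=d["pixels"].astype(np.uint8); ys,xs=np.nonzero(m); print(d["conf"],len(ys),ys.min(),ys.max(),xs.min(),xs.max())
crop(s,180,260,380,470,7,"o_s.png",[proj(s,[*a,56]) for a in q])
E
```

```text
[[ 484.26 -241.76]
 [ 470.06 -340.94]
 [ 303.96 -311.47]
 [ 320.29 -212.16]] [ 394.64 -276.58]
167.65330883082225 -0.1771089717223569 100.41181056299082
0.7 1484 200 251 406 454
```

View pics/o_s.png

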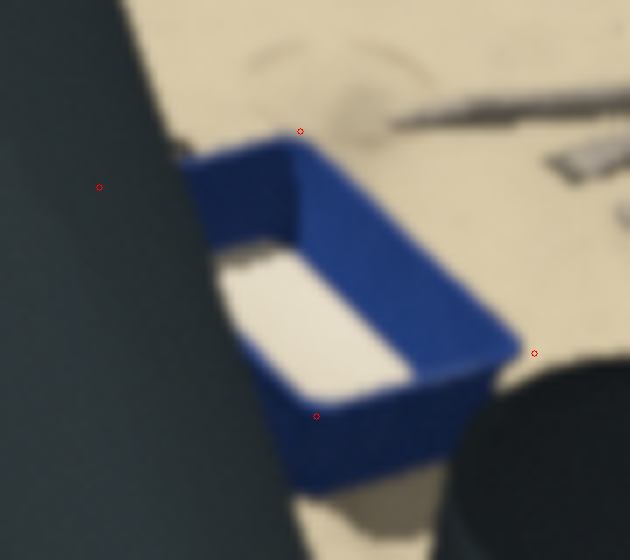

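```bash
python3 - <<'E'
from plan import *
save([580,242.4,246],down(1.457))
plan([((440,0,246),down(.657))])
plan([((394,-275.5,246),down(-.172))])
E
```

```text
{'dx': -0.2567, 'dy': -0.1116, 'dz': -0.0, 'wx': -0.0, 'wy': -0.0, 'wz': 0.8} dist 280 ang 45.8
{'dx': -0.2047, 'dy': 0.1901, 'dz': -0.0, 'wx': -0.0, 'wy': -0.0, 'wz': 0.829} dist 279 ang 47.5
```

Call:
{"method": "move_arm", "body": {
  "rows": [
    {"dx":-0.018,"dy":-0.008,"dz":0,"wx":0,"wy":0,"wz":0.05,"fingers":0},
    {"dx":-0.045,"dy":-0.02,"dz":0,"wx":0,"wy":0,"wz":0.14,"fingers":0},
    {"dx":-0.075,"dy":-0.033,"dz":0,"wx":0,"wy":0,"wz":0.24,"fingers":0},
    {"dx":-0.108,"dy":-0.047,"dz":0,"wx":0,"wy":0,"wz":0.34,"fingers":0},
    {"dx":-0.141,"dy":-0.061,"dz":0,"wx":0,"wy":0,"wz":0.44,"fingers":0},
    {"dx":-0.174,"dy":-0.076,"dz":0,"wx":0,"wy":0,"wz":0.54,"fingers":0},
    {"dx":-0.205,"dy":-0.089,"dz":0,"wx":0,"wy":0,"wz":0.64,"fingers":0},
    {"dx":-0.231,"dy":-0.1,"dz":0,"wx":0,"wy":0,"wz":0.72,"fingers":0},
    {"dx":-0.249,"dy":-0.108,"dz":0,"wx":0,"wy":0,"wz":0.77,"fingers":0},
    {"dx":-0.2567,"dy":-0.1116,"dz":0,"wx":0,"wy":0,"wz":0.8,"fingers":0}
  ],
  "newtons": 60
}}

```text
t: 20.0
position: [438.3, -1.9, 245.4]
tool_rot: [-3.141, 0.002, 0.651]
ft_force: [0.8, 0.1, -1.1]
grip_width: 7.0
```

Call:
{"method": "move_arm", "body": {
  "rows": [
    {"dx":-0.014,"dy":0.013,"dz":0,"wx":0,"wy":0,"wz":0.05,"fingers":0},
    {"dx":-0.036,"dy":0.033,"dz":0,"wx":0,"wy":0,"wz":0.14,"fingers":0},
    {"dx":-0.06,"dy":0.056,"dz":0,"wx":0,"wy":0,"wz":0.24,"fingers":0},
    {"dx":-0.086,"dy":0.08,"dz":0,"wx":0,"wy":0,"wz":0.35,"fingers":0},
    {"dx":-0.112,"dy":0.104,"dz":0,"wx":0,"wy":0,"wz":0.46,"fingers":0},
    {"dx":-0.138,"dy":0.128,"dz":0,"wx":0,"wy":0,"wz":0.57,"fingers":0},
    {"dx":-0.162,"dy":0.15,"dz":0,"wx":0,"wy":0,"wz":0.67,"fingers":0},
    {"dx":-0.183,"dy":0.17,"dz":0,"wx":0,"wy":0,"wz":0.75,"fingers":0},
    {"dx":-0.198,"dy":0.184,"dz":0,"wx":0,"wy":0,"wz":0.8,"fingers":0},
    {"dx":-0.2047,"dy":0.1901,"dz":0,"wx":0,"wy":0,"wz":0.829,"fingers":0}
  ]
}}

```text
t: 20.83
position: [393.9, -278.0, 245.3]
tool_rot: [3.141, 0.0, -0.178]
ft_force: [-0.6, 0.3, -1.6]
grip_width: 6.9
```

```bash
python3 - <<'E'
from tilt import *
o=bot.observe();print(o['t'],o['joints'],o['position'],o['tool_rot'],o['ft_force'],o['grip_width'])
w=bot.get_image("wrist");s=bot.get_image("scene");t=bot.get_image("top")
cv2.imwrite("pics/p_w.png",w["img"][:,:,::-1])
crop(s,120,290,350,520,4,"p_s.png"); crop(t,170,330,360,520,4,"p_t.png")
for d in bot.outline_of("catch_tub",w): 
    m=d["pixels"].astype(np.uint8);c=max(cv2.findContours(m,0,2)[0],key=cv2.contourArea)[:,0]
    pts=np.array([onz(w,(y,x),56)[:2] for x,y in c],np.float32);print(d["conf"],cv2.minAreaRect(pts))
E
```

```text
20.8333 [-0.75  0.18 -0.14  1.24 -0.    2.57] [ 393.9  -278.04  245.34] [ 3.14  0.   -0.18] [-0.59  0.27 -1.61] 6.896027068478628
0.91 ((397.56951904296875, -275.13824462890625), (104.22130584716797, 170.0086669921875), 80.38166809082031)
```

View pics/p_w.png

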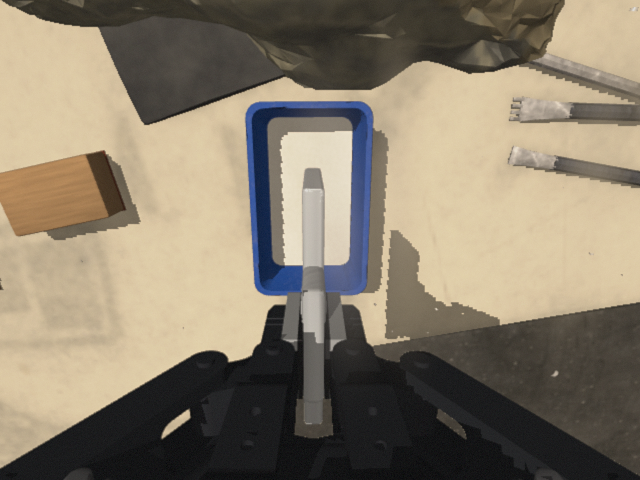

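View pics/p_t.png

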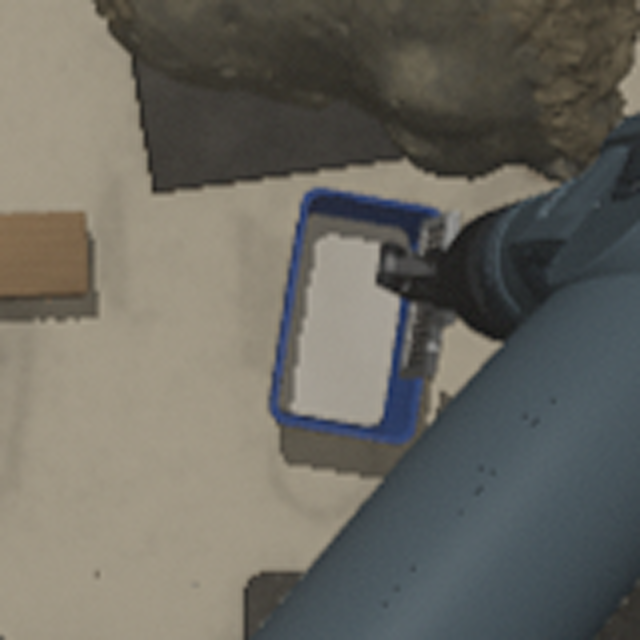

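View pics/p_s.png

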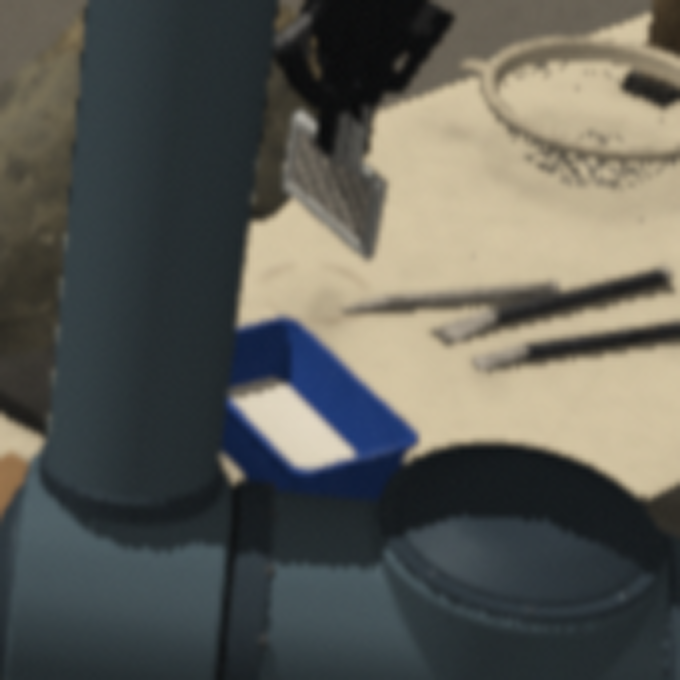

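Call:
{"method": "move_arm", "body": {
  "rows": [
    {"dx":0.0015,"dy":0,"dz":0.02,"wx":0,"wy":0,"wz":0,"fingers":0},
    {"dx":0.0015,"dy":0,"dz":0.04,"wx":0,"wy":0,"wz":0,"fingers":0},
    {"dx":0.0015,"dy":0,"dz":0.06,"wx":0,"wy":0,"wz":0,"fingers":0},
    {"dx":0.0015,"dy":0,"dz":0.077,"wx":0,"wy":0,"wz":0,"fingers":0},
    {"dx":0.0015,"dy":0,"dz":0.086,"wx":0,"wy":0,"wz":0,"fingers":0},
    {"dx":0.0015,"dy":0,"dz":0.089,"wx":0,"wy":0,"wz":0,"fingers":0},
    {"dx":0.0015,"dy":0,"dz":0.089,"wx":0,"wy":0,"wz":0,"fingers":0},
    {"dx":0.0015,"dy":0,"dz":0.089,"wx":0,"wy":0,"wz":0,"fingers":0},
    {"dx":0.0015,"dy":0,"dz":0.089,"wx":0,"wy":0,"wz":0,"fingers":0}
  ]
}}

```text
t: 21.78
position: [396.3, -276.4, 158.2]
tool_rot: [3.14, -0.002, -0.173]
ft_force: [0.2, 0.2, -0.8]
grip_width: 7.1
```

```bash
python3 - <<'E'
from tilt import *
o=bot.observe();print(o['t'],o['position'],o['tool_rot'],o['ft_force'],o['grip_width'])
w=bot.get_image("wrist");s=bot.get_image("scene");t=bot.get_image("top")
cv2.imwrite("pics/q_w.png",w["img"][:,:,::-1])
yaw=o['tool_rot'][2];c=o['position'];u=np.array([np.cos(yaw),np.sin(yaw),0])
pl=[c+u*a+np.array([0,0,z]) for a,z in((51,-51),(-51,-51),(51,7),(-51,7))]
crop(s,140,260,380,480,6,"q_s.png",[proj(s,p) for p in pl])
crop(t,170,330,360,520,4,"q_t.png",[proj(t,p) for p in pl])
P=[(-105,38,127),(-105,-38,127),(-60,58,142),(-60,-58,142),(60,58,142),(60,-58,142)]
crop(s,190,300,150,300,5,"q_h.png",[proj(s,hop(p,0)) for p in P])
cv2.imwrite("pics/q_full.png",t["img"][:,:,::-1])
E
```

```text
21.7833 [ 396.33 -276.36  158.22] [ 3.14 -0.   -0.17] [ 0.24  0.17 -0.77] 7.0793042271153155
```

View pics/q_s.png

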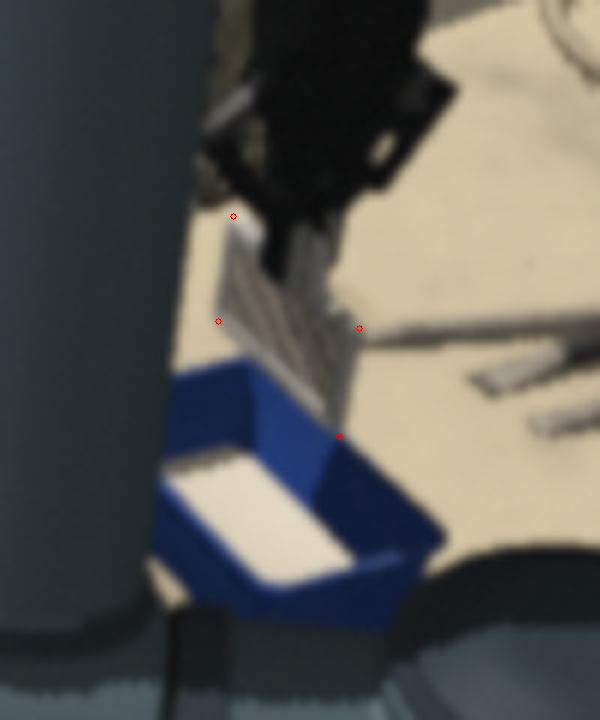

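View pics/q_full.png

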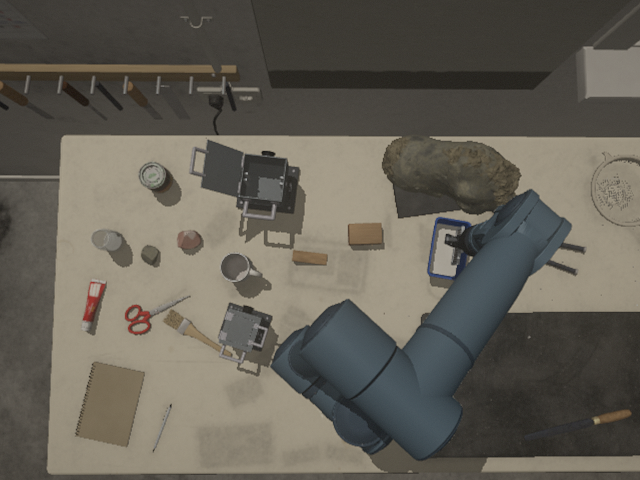

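View pics/q_w.png

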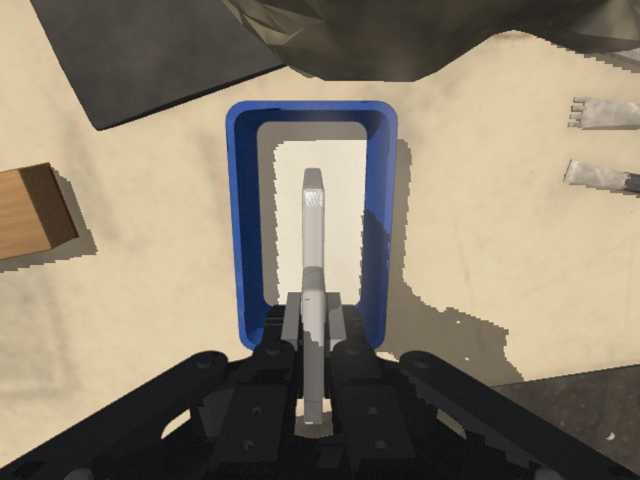

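View pics/q_h.png

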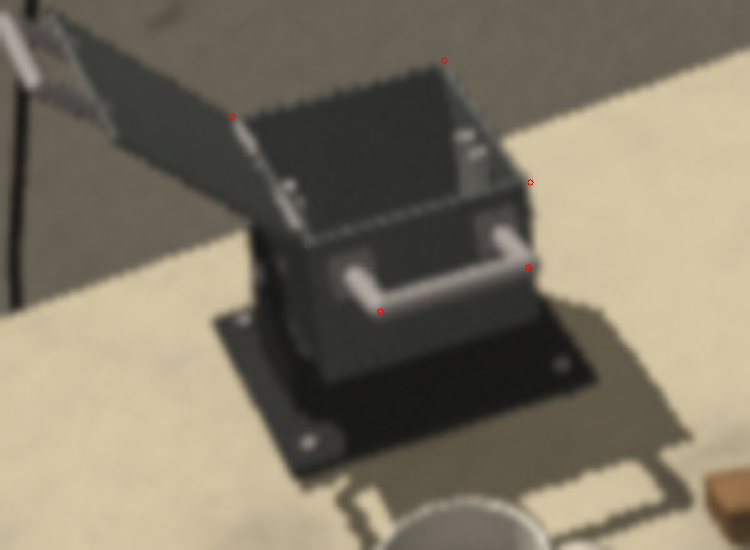

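The plate hangs centred over the tub, with its lower corners at the predicted z≈107 mm. The hopper is level, the flap is open, and the bystanders are where they started. I'm handing it in.

```bash
python3 -c "
from plant import bot
print(bot.observe()['position'],bot.observe()['grip_width']);print(bot.close_job())"
```

```text
[ 396.06070245 -276.45087496  157.9186939 ] 6.874612400613907
the job is handed in; nothing more can be done
None
```

I finished the clean-out and handed it in at about 22 s of the 72 s allowed. No verdict was reported.

- **Tilt:** The first lift reached only about 0.66 rad in the images. I corrected it to about 0.70 rad, held it there for roughly 1.3 s, and pressed the hopper back onto its level stop with about 33 N. The flap stayed shut throughout. The sideways and upward load at the handle reached about 26 N during the tilt, so the handle sat a few mm off my fitted arc.
- **Flap:** I carried it over by its bow to about 2.28 rad and let go. The later images show it open.
- **Plate:** I gripped it by the tab and drew it straight up out of its guides.

**Last checks**
- **Plate:** It is still held (grip opening 6.9 mm) and hangs upright, with its lower edge about 51 mm above the tub rim.
- **Alignment:** The plate is within about 2 mm of the tub's middle and within about 1° of its length direction. My camera estimates of the tub's middle differed by about 4 mm.
- **Hopper and bench:** The hopper sits level on its fitted model in the final scene picture. By eye, the tub and the other things look unmoved in the top view.
- **Detectors:** They sometimes missed the mug and the filter plate. I relied on the fitted stand model and the pictures for those.

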